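# Check valve read at the code station

## Robot

A 6-joint arm with a two-finger parallel gripper is mounted at the origin on a cart in front of the work surface, level with it; the furniture and walls round the work are solid. World frame = base frame: x ahead of the robot, y to its left, z up, the work surface at z = 0. Lengths are in m, angles in rad, forces in N, time in s.
With the tool pointing down it reaches from about 0.275 to 0.825 m from the base axis. Payload 4.9 kg.
Tool frame: the origin (TCP) lies at the very end of the fingers, on their centre line; the grasp point (between the pads) lies 19 mm behind it (arm.tcp_to_grasp is the distance from the TCP to the grasp point, in m); z points along the fingers, y is the direction in which the jaws open and shut (so a half turn about z gives the same grasp; the last joint's range is limited). The gripper opens to 85 mm and grips with 20 to 120 N. Pads are 22 mm wide; open, the fingers measure 114 mm over their backs; the gripper's body (76 mm by 85 mm) begins 54 mm behind the grasp point. The pads swing forward as they close: fully open they stand 13 mm farther back than shut.
Start: joints at [1.144, 0.326, -0.193, 1.052, 0, 1.437], TCP at [0.159, 0.527, 0.205] pointing down, gripper open.
Joint ranges: [-2.65, 2.65], [-0.97, 1.79], [-1.3, 1.35], [-1.93, 2.1], [-1.47, 1.37], [-3.14, 3.14]. Speed limits (rad/s): [2.57, 2.57, 3.14, 3.14, 3.14, 3.14].

## Interface

Orientations are given as a rotation vector (axis times angle).
In Python, from plant import arm gives the robot as it stands. The module is installed in compiled form; this text tells all that it offers.
- The arm moves only by the tool apply_moves, never from a script. Its arguments are lists of equal length, an entry for each row: "linear": the shift along the tool's x, y, z in mm, a list of three; "rot": the turn, a rotation vector about the tool's x, y, z in degrees, a list of three; "claw": the gripper's target within -1 to 1 (fully open at 1, half-way at 0, shut at -1). In form: {"linear": [[dx, dy, dz], ...], "rot": [[rx, ry, rz], ...], "claw": [claw, ...]}. A call has 1 to 8 rows; each row is the pose to reach, as a shift and turn from the pose commanded when the call began, along the tool's axes at that moment; what a row does not reach only later rows make up. A row lasts 1/12 s, in which the tool goes at most 41.7 mm and 7.16 degrees, less where a joint would pass 70% of its speed; a pose out of reach is approached as far as the arm can. A call with a gripper value outside its range is refused whole. The fingers move at their own pace and stop on an object; "newtons" is the grip in N (left out, the last holds). Time passes only in rows, so rows that repeat a pose let the fingers close. It gives the time, the measured TCP pose, the force and the opening at its end, in the units of the state.
- arm.observe(): the state, without advancing time (a new reading comes with each control period).
- arm.grab_frame(name): name is "side" or "top" or "wrist"; returns a dict with "img" (384x512x3 uint8, blue, green, red), "range_z" (384x512 float32, m along the optical axis (not along the pixel's ray), 0 where there is no reading), "fovy" (degrees; the focal length in pixels is half the picture's height over the tangent of half this angle, whatever the lens; pixels are square), "cx", "cy" (the principal point, pixels), "k1" (the pictures are not rectified: a ray, as slopes to the right and down, at radius r is drawn at 1 + k1 r^2 times it, then the intrinsics apply), "R" (3x3) and "t" (3): a world point X has camera coordinates R X + t. Camera axes: x right, y down, z forward; pixel columns grow to the right and rows downward; lengths in m; the calibration is good to about 2 mm. A picture is of the moment at which its call begins.
- arm.hand_in(): hands the job in, once; it reports no verdict.
Trained networks look in a picture, given as the dict that the camera call returned (one of the last four; its "shot" number tells which), for a name from the list of things; names that differ only in an ending like _2 or _b are one class to them, and where a whole thing is asked for, a point or a joint stands for the part that bears it (a point fixed in the world has none). Each returns a list of dicts, best first, with "score" (0 to 1); they miss things now and then, are a little off and sometimes report something else, mostly with a low value. They report only what shows in the picture. A call takes as long as a camera call.
- arm.search_frame(picture, thing): "at" ([x, y, z] in m, in world coordinates, good to about 4 mm: the middle of the surface that is visible of it).
The state is a dict: "time_s": time; "joint_positions": joint angles; "joint_velocities": joint speeds; "joint_torque": joint torques, N m; "position": TCP position; "tcp_rot": TCP orientation; "wrist_force": force on the tool from outside, world axes, zero at the start; "torque": the same for the moment, N m; "grip_width": finger opening in m.
Only numpy, scipy, OpenCV 4.12 (cv2) and the standard library are available. Lean on these libraries where they do the work, as an engineer would, in place of code of your own. Each camera call takes 0.05 s, during which the arm holds its last target.

## Task

Book the brass check valve in for its pressure test: pick it up and set it in the sloping nest of the reading station with its data plate turned squarely towards the code reader and its hexagon foot fully home in the nest, and let go of it. Then, with the valve sitting there, press the trigger button on top of the reader right down and let it spring back. Leave the parts lying around it where they are.

Things in the scene. Friction and masses are not known exactly. Their poses are not given: they have to be found in the camera images.
- valve_mid (a point): Loose brass check valve, 130 mm tall, 0.4 kg, standing on its foot behind the vise, turned any way. Point: on its axis half-way up, 65 mm above the foot's underside; z up the valve, x out through the data plate. Hexagon foot 50 mm across flats (58 corners), 30 mm tall, one flat facing +x; round body 44 mm diameter, 30 to 82 mm above the underside, then a taper to the neck.
- valve_grip (a point): Same axes; on the valve's axis 108 mm above the foot's underside: middle of the smooth round steel neck, 36 mm diameter, reaching from 88 to 130 mm (the valve's top). The place to grip; clear all round.
- valve_plate (a point): Same axes; centre of the flat data plate (aluminium with a square code), 33 mm from the valve's axis and 55 mm above the foot's underside. Its boss, 32 mm wide and 38 mm tall, is the only thing that sticks out of the round body.
- station: Reading station, fixed, its place and yaw vary: base plate 160 x 120 x 10 mm with the sloping nest on its left half (towards the vise) and the code reader (grey box on a post) on its right. Origin: centre of the plate's underside; x horizontal from nest to reader, z up. Top about 180 mm above the bench.
- nest: The nest. Origin: where the middle of the valve's underside belongs, on the foot shelf, 40 mm above the bench. z: axis of a seated valve, 28 degrees off vertical, top leaning to the left (towards the vise); x: square to it, up towards the reader; y: the station's. Back plate face at x = -25 mm (z to 76) and two cheeks 26 mm tall form half a hexagon for three flats of the foot, about 1.4 mm play.
- nest_seat (a point): Where the valve's mid point lies when seated: 65 mm up the nest's z axis; axes of the nest. A seated valve's axes equal these. Nest open at the top and towards the reader, so the valve can slide in along its own axis; gravity keeps it there, the round body leaning on a rest pad at nest x = -22 mm.
- reader_window (a point): Centre of the code reader's round window, at nest x = 66, y = 0, z = 55 mm; it looks along the nest's -x at the seated valve's plate. Axes of the nest. The reader's box is 60 mm wide (y), nest x 70 to 124, z 32 to 78 mm.
- trigger_top (a point): Centre of the top of the trigger button's cap, grey, 30 mm across, in a black ring on the reader's top face. It moves along the nest's z axis (28 degrees off vertical), pressed along -z of the nest.
- trigger (a joint): Travel of the trigger: 0 up, 0.006 m right down; a spring (4 N at the bottom) sends it back.
- conduit_mid (a point): Centre of the loose cast conduit body, 36 x 130 x 39 mm, lying to the right of the station: a bystander.
- reducer_mid (a point): Centre of the loose bell reducer, 54 mm across, 38 mm tall, standing beside the drawer cabinet (205 mm tall): a bystander.
- nipple_mid (a point): Centre of the loose black pipe nipple, 48 mm diameter, 108 mm tall, standing on end left of the vise (which is 132 mm tall): a bystander.

How it is judged:
On the way, in this order (a step that is already met when the one before it is completed fails the run):
1. the valve sits home in the nest, data plate towards the reader, let go (x of valve_mid in the frame of nest between -0.005 and 0.005 m and y of valve_mid in the frame of nest between -0.005 and 0.005 m and z of valve_mid in the frame of nest between 0.06 and 0.07 m and angle between the z axis of valve_mid and the z axis of nest, either way round below 0.09 rad and y of valve_plate in the frame of nest between -0.007 and 0.007 m and x of valve_plate in the frame of nest above 0.025 m and contact force between valve and the fingers below 0.2 N), for 0.3 s.
2. the trigger is pressed right down while the valve sits there (x of valve_mid in the frame of nest between -0.005 and 0.005 m and y of valve_mid in the frame of nest between -0.005 and 0.005 m and z of valve_mid in the frame of nest between 0.06 and 0.07 m and angle between the z axis of valve_mid and the z axis of nest, either way round below 0.09 rad and y of valve_plate in the frame of nest between -0.007 and 0.007 m and x of valve_plate in the frame of nest above 0.025 m and value of joint trigger above 0.0045 m), for 0.05 s.
At the end, for the whole second after the job is handed in: The valve rests in the nest, let go and still: centre within 5 mm of its seat on each nest axis, axis within 5 degrees of the nest's, data plate towards the reader and within 7 mm of the nest's middle plane; the trigger was pressed 4.5 mm or more meanwhile and is up again (under 1.5 mm) (all of step 1 and value of joint trigger below 0.0015 m and linear speed of valve below 0.02 m/s); the robot touches nothing.
It fails at once if a bystander (conduit body, reducer or pipe nipple) is shifted by more than 25 mm (distance of any of conduit_mid, reducer_mid, nipple_mid from where it was at the start of the episode above 0.025 m).
It also fails if it takes over 58 s, if anything falls off the work surface, if the arm or the gripper's body presses on something with over 40 N, if the wrist force passes 120 N, or if a joint passes its speed limit or range.

## Working session

There is one attempt and no reset: what is moved stays moved. The work goes in short steps, Python scripts to look and compute and a tool call to move; the robot and the scene stay as the last step left them, time stands still between calls to the robot, and variables do not carry over. Pictures are saved under pics/ and viewed, and the job is handed in when it is done.

Besides the shell and the picture viewer there is one more tool, called in YAML: its name, and indented under it one key for each argument. apply_moves: Moves the arm, as the interface text tells. Its arguments: {"type":"object","properties":{"linear":{"type":"array","items":{"type":"array","items":{"type":"number"}}},"rot":{"type":"array","items":{"type":"array","items":{"type":"number"}}},"claw":{"type":"array","items":{"type":"number"}},"newtons":{"type":"number"}},"required":["linear","rot","claw"]}

```bash
mkdir -p pics
cat > h.py <<'E'
import numpy as np, cv2
from scipy.spatial.transform import Rotation as Rn
from plant import arm
def world(p,us,vs,zs=None):
    us=np.atleast_1d(us).astype(float);vs=np.atleast_1d(vs).astype(float)
    H=p['img'].shape[0];f=H/2/np.tan(np.radians(p['fovy'])/2)
    xd=(us-p['cx'])/f;yd=(vs-p['cy'])/f
    x,y=xd.copy(),yd.copy()
    for _ in range(20):
        s=1+p['k1']*(x*x+y*y);x=xd/s;y=yd/s
    if zs is None: zs=p['range_z'][vs.astype(int),us.astype(int)]
    C=np.stack([x*zs,y*zs,zs],-1)
    return (C-np.array(p['t']))@np.array(p['R'])
def cloud(p):
    v,u=np.nonzero(p['range_z']>0)
    return world(p,u,v),p['img'][v,u],u,v
def pix(p,X):
    X=np.atleast_2d(X);C=X@np.array(p['R']).T+np.array(p['t'])
    H=p['img'].shape[0];f=H/2/np.tan(np.radians(p['fovy'])/2)
    s=C[:,:2]/C[:,2:];s=s*(1+p['k1']*(s**2).sum(1,keepdims=True))
    return s*f+[p['cx'],p['cy']]
def ax(a):  return np.array(a)
E
cat > a.py <<'E'
from h import *
import pickle
names=['valve_mid','valve_plate','valve_grip','station','trigger_top','reader_window','nest','conduit_mid','reducer_mid','nipple_mid']
s=arm.observe();print(s['time_s'],s['position'],s['tcp_rot'],s['wrist_force'],s['grip_width'],arm.tcp_to_grasp)
for c in ['side','top','wrist']:
    p=arm.grab_frame(c);pickle.dump(p,open(f'{c}0.pkl','wb'));cv2.imwrite(f'pics/{c}0.png',p['img'])
    print(c,p['fovy'],p['k1'],'cam at',-np.array(p['R']).T@np.array(p['t']))
    for n in names:
        r=arm.search_frame(p,n)
        print(' ',n,[(round(d['score'],2),np.round(d['at'],3).tolist()) for d in r[:2]])
print(arm.observe()['time_s'])
E
python3 a.py
```

```text
0.0 [0.15846076 0.52601369 0.20439705] [-4.58170977e-01 -3.10751502e+00  2.61278866e-03] [ 0.3357335  -0.44128232 -0.07607771] 0.0852409109374205 0.0187
side 55.2425700274273 -0.09965990386281891 cam at [ 0.24178769 -1.16017405  0.71916515]
  valve_mid [(0.96, [0.574, -0.102, 0.068])]
  valve_plate [(0.84, [0.573, -0.102, 0.07])]
  valve_grip [(0.96, [0.574, -0.104, 0.073]), (0.6, [0.565, -0.0, 0.036])]
  station []
  trigger_top []
  reader_window [(0.57, [0.474, -0.463, 0.146])]
  nest [(0.9, [0.478, -0.464, 0.146])]
  conduit_mid [(0.75, [0.501, -0.572, 0.032])]
  reducer_mid [(0.58, [0.562, -0.004, 0.032])]
  nipple_mid [(0.66, [0.435, 0.111, 0.064])]
top 47.131589129265166 0.04550633535576093 cam at [ 0.44696032 -0.23668692  1.32631237]
  valve_mid [(0.68, [0.572, -0.094, 0.086])]
  valve_plate [(0.59, [0.574, -0.093, 0.087])]
  valve_grip [(0.71, [0.573, -0.098, 0.085])]
  station [(0.97, [0.485, -0.404, 0.039])]
  trigger_top []
  reader_window [(0.75, [0.486, -0.414, 0.085])]
  nest [(0.69, [0.49, -0.412, 0.082])]
  conduit_mid [(0.56, [0.498, -0.555, 0.036])]
  reducer_mid [(0.67, [0.558, 0.003, 0.022])]
  nipple_mid [(0.74, [0.558, 0.005, 0.019]), (0.62, [0.434, 0.121, 0.073])]
wrist 62.65651292227641 -0.04172121787871735 cam at [0.08039482 0.54937078 0.37497449]
  valve_mid []
  valve_plate []
  valve_grip []
  station []
  trigger_top []
  reader_window []
  nest []
  conduit_mid []
  reducer_mid []
  nipple_mid [(0.56, [0.423, 0.149, 0.008])]
1.65
```

View pics/side0.png

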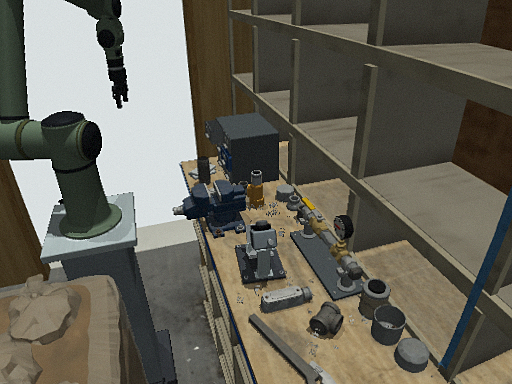

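View pics/top0.png

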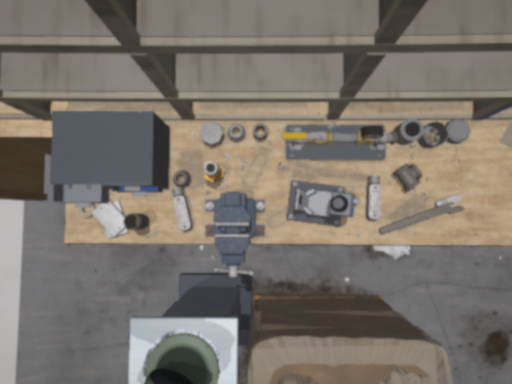

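```bash
cat > b.py <<'E'
from h import *
import pickle
p=pickle.load(open('top0.pkl','rb'));q=pickle.load(open('side0.pkl','rb'))
a=cv2.resize(p['img'][140:240,180:380],None,fx=4,fy=4,interpolation=cv2.INTER_CUBIC)
b=cv2.resize(q['img'][150:300,170:330],None,fx=4,fy=4,interpolation=cv2.INTER_CUBIC)
cv2.imwrite('pics/t0z.png',a);cv2.imwrite('pics/s0z.png',b)
E
python3 b.py
```

```text
(no output)
```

View pics/t0z.png

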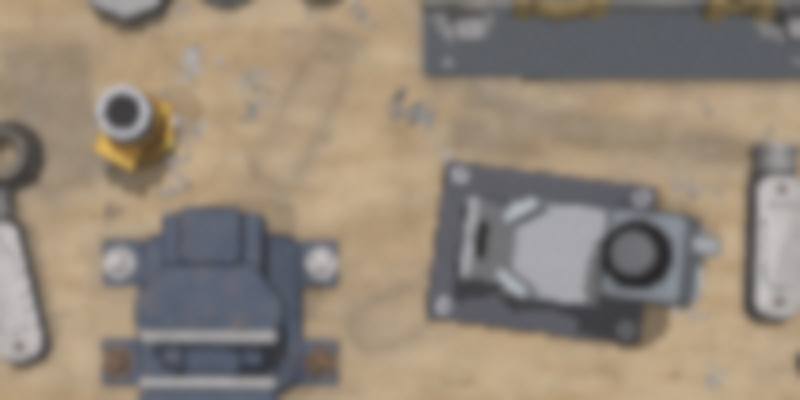

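View pics/s0z.png

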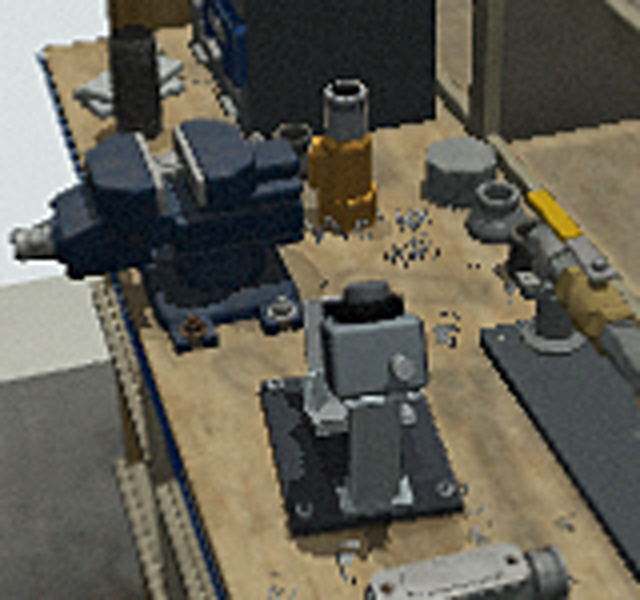

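```bash
cat > c.py <<'E'
from h import *
import pickle
p=pickle.load(open('top0.pkl','rb'));q=pickle.load(open('side0.pkl','rb'))
for n,pp in(('top',p),('side',q)):
    P,c,u,v=cloud(pp)
    m=(abs(P[:,0]-.48)<.15)&(abs(P[:,1]+.41)<.17)
    print(n,'table z med',np.median(P[m&(abs(P[:,2])<.008)][:,2]))
    # dark gray base plate
    m1=m&(P[:,2]>.004)&(P[:,2]<.018)&(c.max(1)<110)&(c.max(1)-c.min(1).astype(int)<25)
    A=P[m1];print(m1.sum(), A.min(0),A.max(0))
    r=cv2.minAreaRect((A[:,:2]*1000).astype(np.float32));print('rect',r)
    m2=m&(P[:,2]>.12)
    B=P[m2];print('high',m2.sum(),B.min(0),B.max(0))
E
python3 c.py
```

```text
top table z med -0.0011797974264726983
1103 [ 0.40629381 -0.57975642  0.00400879] [ 0.62996912 -0.30588335  0.01788063]
rect ((518.0623168945312, -442.8204345703125), (223.7051544189453, 273.74163818359375), 0.03524074703454971)
high 601 [ 0.44696882 -0.49335657  0.12044077] [ 0.51113457 -0.41260802  0.1802169 ]
side table z med -0.00019978613670343305
1394 [ 0.39110113 -0.57980777  0.00403099] [ 0.62997401 -0.24107067  0.01796475]
rect ((510.53717041015625, -410.43896484375), (238.8727264404297, 338.7368469238281), 0.00017864140681922436)
high 681 [ 0.44897155 -0.49289954  0.12098623] [ 0.51454197 -0.4164264   0.17981599]
```

```bash
cat > d.py <<'E'
from h import *
import pickle
from scipy.optimize import least_squares
res={}
for n in('top','side'):
    pp=pickle.load(open(n+'0.pkl','rb'))
    P,c,u,v=cloud(pp)
    img=np.zeros(pp['range_z'].shape,np.uint8)
    m1=(P[:,2]>.004)&(P[:,2]<.016)&(abs(P[:,0]-.48)<.12)&(abs(P[:,1]+.41)<.12)&(c.max(1)<120)
    img[v[m1],u[m1]]=1
    k,lab,st,_=cv2.connectedComponentsWithStats(img,connectivity=8)
    i=1+np.argmax(st[1:,4]);s=lab[v,u]==i
    r=cv2.minAreaRect((P[s][:,:2]*1000).astype(np.float32));print(n,s.sum(),'plate',r, np.median(P[s][:,2]))
    # reader top: points high
    m=(abs(P[:,0]-.48)<.06)&(P[:,1]>-.53)&(P[:,1]<-.36)&(P[:,2]>.13)
    A=P[m]
    # RANSAC plane with normal 28deg
    best=0
    rng=np.random.default_rng(0)
    for _ in range(3000):
        t=A[rng.choice(len(A),3,False)];nn=np.cross(t[1]-t[0],t[2]-t[0]);L=np.linalg.norm(nn)
        if L<1e-6: continue
        nn/=L;nn*=np.sign(nn[2])
        if abs(nn[2]-np.cos(np.radians(28)))>.03: continue
        d=abs((A-t[0])@nn);k=(d<.0015).sum()
        if k>best:best=k;In=d<.0015
    if best:
        C=A[In];mu=C.mean(0);U,S,Vt=np.linalg.svd(C-mu);nn=Vt[2]*np.sign(Vt[2,2])
        print('  plane',best,len(A),nn,'tilt',np.degrees(np.arccos(nn[2])),'az',np.degrees(np.arctan2(nn[1],nn[0])),'mu',mu)
E
python3 d.py
```

```text
top 892 plate ((488.07232666015625, -389.5001525878906), (158.4580535888672, 118.85577392578125), 82.24092864990234) 0.008662411252831093
  plane 98 569 [-0.07265904 -0.42397614  0.90275406] tilt 25.477528541456163 az -99.72461385065083 mu [ 0.4800354  -0.45391856  0.16531757]
side 883 plate ((490.3870849609375, -390.74090576171875), (163.3133544921875, 120.3896255493164), 82.56040954589844) 0.009270725978160711
  plane 119 590 [-0.12642681 -0.48064873  0.86775173] tilt 29.80158241859675 az -104.73690736950677 mu [ 0.48067788 -0.45893546  0.16380878]
```

```bash
cat > e.py <<'E'
from h import *
import pickle
yaw=np.radians(-97.6)
sx=np.array([np.cos(yaw),np.sin(yaw),0]);sy=np.array([-np.sin(yaw),np.cos(yaw),0])
t=np.radians(28)
nx=np.cos(t)*sx+np.sin(t)*np.array([0,0,1]);nz=-np.sin(t)*sx+np.cos(t)*np.array([0,0,1])
S=np.array([.4893,-.3901,0])
for n in('top','side'):
    pp=pickle.load(open(n+'0.pkl','rb'))
    P,c,u,v=cloud(pp)
    m=(np.linalg.norm((P-S)[:,:2],axis=1)<.13)&(P[:,2]>.025)
    Q=P[m]-S; L=np.stack([Q@nx,Q@sy,Q@nz],1)
    # origin at plate centre, z up 0.04
    L=L-np.array([.04*np.sin(t),0,.04*np.cos(t)])
    L*=1000
    m2=(abs(L[:,1])<35)
    print(n,'hist z');h,e=np.histogram(L[m2][:,2],np.arange(-60,120,4));print([(int(a),int(b)) for a,b in zip(e,h) if b>8])
    h,e=np.histogram(L[m2][:,0],np.arange(-100,140,4));print([(int(a),int(b)) for a,b in zip(e,h) if b>8])
    h,e=np.histogram(L[:,1],np.arange(-80,80,4));print('y',[(int(a),int(b)) for a,b in zip(e,h) if b>3])
    np.save(n+'L.npy',np.c_[L,c[m],u[m],v[m]])
E
python3 e.py
```

```text
top hist z
[(-8, 53), (-4, 251), (0, 164), (4, 15), (8, 11), (12, 19), (16, 11), (20, 23), (24, 49), (28, 27), (32, 19), (36, 21), (40, 22), (44, 27), (48, 26), (52, 38), (56, 23), (60, 26), (64, 23), (68, 43), (72, 119), (76, 118), (80, 20), (84, 42), (88, 79), (92, 24), (96, 59), (100, 26)]
[(-36, 20), (-32, 46), (-28, 168), (-24, 43), (-20, 31), (-16, 33), (-12, 36), (-8, 47), (-4, 34), (0, 30), (4, 29), (8, 31), (12, 29), (16, 33), (20, 32), (24, 26), (28, 35), (32, 33), (36, 34), (68, 12), (72, 17), (76, 29), (80, 21), (84, 28), (88, 30), (92, 37), (96, 31), (100, 41), (104, 42), (108, 45), (112, 38), (116, 59), (120, 113), (124, 25), (128, 9)]
y [(-40, 7), (-36, 33), (-32, 76), (-28, 89), (-24, 92), (-20, 84), (-16, 93), (-12, 88), (-8, 85), (-4, 89), (0, 91), (4, 93), (8, 90), (12, 89), (16, 89), (20, 88), (24, 73), (28, 37), (32, 10)]
side hist z
[(-48, 9), (-44, 16), (-40, 16), (-36, 15), (-32, 16), (-28, 19), (-24, 16), (-20, 16), (-16, 17), (-12, 18), (-8, 32), (-4, 50), (0, 63), (4, 27), (8, 27), (12, 27), (16, 23), (24, 16), (28, 41), (32, 42), (36, 45), (40, 37), (44, 46), (48, 42), (52, 51), (56, 51), (60, 48), (64, 50), (68, 53), (72, 56), (76, 66), (80, 26), (84, 30), (88, 38), (92, 16), (96, 19), (100, 15)]
[(-32, 14), (-28, 66), (-24, 22), (-16, 11), (-12, 12), (-8, 9), (-4, 21), (28, 9), (36, 18), (40, 17), (56, 26), (60, 32), (64, 31), (68, 33), (72, 37), (76, 32), (80, 43), (84, 24), (88, 33), (92, 12), (96, 13), (100, 12), (104, 38), (108, 38), (112, 34), (116, 91), (120, 312), (124, 85)]
y [(-36, 21), (-32, 60), (-28, 81), (-24, 91), (-20, 85), (-16, 114), (-12, 104), (-8, 77), (-4, 94), (0, 74), (4, 92), (8, 75), (12, 74), (16, 53), (20, 32), (24, 38), (28, 31), (32, 10)]
```

```bash
cat > f.py <<'E'
from h import *
for n in('top','side'):
    D=np.load(n+'L.npy');L=D[:,:3]
    def md(m,k): return (round(float(np.median(L[m,k])),2),round(float(np.median(abs(L[m,k]-np.median(L[m,k])))),2),int(m.sum()))
    x,y,z=L.T
    print(n,'shelf z',md((abs(z)<6)&(x>-20)&(x<36)&(abs(y)<20),2))
    print(' readertop z',md((abs(z-77)<5)&(x>72)&(x<122)&(abs(y)<28),2))
    b=(abs(x-122)<5)&(z>35)&(z<74)&(abs(y)<27);print(' reader back x',md(b,0))
    if b.sum()>20:
        A=np.c_[y[b],z[b],np.ones(b.sum())];print('   slopes',np.linalg.lstsq(A,x[b],rcond=None)[0])
    print(' backplate x',md((abs(x+27)<6)&(z>20)&(z<70)&(abs(y)<25),0), 'ztop',np.percentile(z[(abs(x+28)<8)],98))
    r=(x>66)&(x<126)&(z>60)&(z<80); print(' reader y 1..99',np.percentile(y[r],[1,3,97,99]))
    r=(abs(z-77)<4)&(x>60)&(x<130); print(' top face x',np.percentile(x[r],[1,3,97,99]), 'y',np.percentile(y[r],[1,3,97,99]))
    r=(z>84); print(' button',np.percentile(x[r],[2,50,98]),np.percentile(y[r],[2,50,98]),np.percentile(z[r],[50,90,99]),r.sum())
    r=(z>6)&(z<80)&(x<-15); print(' bp y',np.percentile(y[r],[1,3,50,97,99]),np.percentile(x[r],[3,50,97]))
    r=(z>15)&(z<35)&(x>-20)&(x<60); print(' cheeks y',np.percentile(y[r],[1,3,50,97,99]) if r.sum() else 0)
E
python3 f.py
```

```text
top shelf z (-0.78, 1.69, 254)
 readertop z (76.88, 1.54, 153)
 reader back x (121.88, 0.63, 95)
   slopes [ 6.44827275e-03 -3.81157154e-02  1.24335821e+02]
 backplate x (-26.42, 0.84, 120) ztop 77.9262513057222
 reader y 1..99 [-31.23107333 -30.53481181  27.66725146  28.96645338]
 top face x [ 69.27089917  70.47716153 121.43487678 121.94388803] y [-30.56496825 -30.1187311   27.19536168  27.94669697]
 button [ 76.30861776  98.24519157 116.73067108] [-21.52980935  -1.53117032  19.06405774] [ 91.52761155 100.56484397 102.83957177] 231
 bp y [-29.67143979 -28.593       -1.09536852  24.80265222  25.83972192] [-34.27796643 -26.64408057 -17.62484152]
 cheeks y [-37.04234249 -36.61715179  19.54047713  31.66022655  32.67545551]
side shelf z (0.32, 0.26, 19)
 readertop z (78.27, 1.37, 77)
 reader back x (122.6, 1.19, 295)
   slopes [-1.26086186e-03  1.22161449e-02  1.21962173e+02]
 backplate x (-26.26, 1.25, 53) ztop 76.75793236332048
 reader y 1..99 [-29.03235103 -28.71488988  29.46207534  30.2179995 ]
 top face x [ 76.69823687  81.41696068 124.35457164 124.88920801] y [-28.77171605 -27.60102255  28.26089772  29.71551883]
 button [ 88.91928081 108.8236042  119.01873771] [-19.07216009  -0.87775701  21.63080375] [ 90.77082141 100.59320384 100.99260634] 118
 bp y [-27.09334302 -26.83143992 -20.02058598  -6.41903624  -1.00406723] [-31.33629812 -25.62925607 -15.71428813]
 cheeks y [-35.55653219 -35.25599366 -28.33488116 -18.87408642 -18.45543424]
```

```bash
cat >> h.py <<'E'
def pose(s=None):
    s=s or arm.observe()
    return np.array(s['position']),Rn.from_rotvec(s['tcp_rot']).as_matrix()
def delta(p1,R1,p0=None,R0=None):
    "target pose -> linear mm, rot deg in current tool axes"
    if p0 is None: p0,R0=pose()
    return np.round(R0.T@(np.array(p1)-p0)*1000,1), np.round(np.degrees(Rn.from_matrix(R0.T@R1).as_rotvec()),2)
def down(az):
    "tool z down, tool y at azimuth az deg"
    a=np.radians(az);y=np.array([np.cos(a),np.sin(a),0]);z=np.array([0,0,-1.]);return np.stack([np.cross(y,z),y,z],1)
# station
yaw=np.radians(-97.6);SX=np.array([np.cos(yaw),np.sin(yaw),0]);SY=np.array([-np.sin(yaw),np.cos(yaw),0])
_t=np.radians(28);UP=np.array([0,0,1.])
NX=np.cos(_t)*SX+np.sin(_t)*UP;NZ=-np.sin(_t)*SX+np.cos(_t)*UP
O=np.array([.4893,-.3901,.040])-.0012*SX-.0007*SY
NR=np.stack([NX,SY,NZ],1)
E
cat > g.py <<'E'
from h import *
import pickle
w=pickle.load(open('wrist0.pkl','rb'))
p0,R0=pose();print(p0,R0.round(3).tolist())
Rc=np.array(w['R']);tc=-Rc.T@np.array(w['t'])
print('cam pos tool',R0.T@(tc-p0),'axis tool',R0.T@Rc[2],'cam right',R0.T@Rc[0])
for q in ['side','top']:
    pp=pickle.load(open(q+'0.pkl','rb'));P,c,u,v=cloud(pp)
    m=(abs(P[:,0]-.575)<.06)&(abs(P[:,1]+.1)<.05)&(P[:,2]>.1);A=P[m]
    print(q,A[:,2].max(),A[A[:,2]>.105].mean(0),A[A[:,2]>.105].min(0),A[A[:,2]>.105].max(0))
    m=(P[:,0]>.3)&(P[:,0]<.62)&(P[:,1]>-.25)&(P[:,1]<.0)&(P[:,2]>.085)&(P[:,2]<.17)
    A=P[m&(P[:,0]<.54)];print(' vise',A.max(0),A.min(0))
    m=(P[:,1]>.05)&(P[:,1]<.4)&(P[:,2]>.15)&(P[:,2]<.25)&(P[:,0]>.35);A=P[m]
    if len(A):print(' cab',A.min(0),A.max(0))
E
python3 g.py
```

```text
[0.15874959 0.52662211 0.2051752 ] [[-0.957, 0.289, 0.0], [0.289, 0.957, -0.0], [-0.0, -0.0, -1.0]]
cam pos tool [ 0.08158296 -0.00083613 -0.16980075] axis tool [-0.31804841 -0.00126101  0.94807363] cam right [-7.18934218e-04  9.99999149e-01  1.08889207e-03]
side 0.13251423827569056 [ 0.57889923 -0.09786411  0.12202277] [ 0.51511929 -0.1463412   0.10558769] [ 0.59924531 -0.07232714  0.13251424]
 vise [ 0.51687745 -0.1000176   0.13566472] [ 0.30094245 -0.20475342  0.08504299]
 cab [0.46953205 0.05000381 0.15013478] [0.75292497 0.39958523 0.24998519]
top 0.13506829017833755 [ 0.57802686 -0.09003884  0.12789065] [ 0.5610226  -0.10701783  0.10874339] [ 0.59602472 -0.07214937  0.13506829]
 vise [ 0.51459581 -0.1014733   0.13800596] [ 0.3002276  -0.20202252  0.08505248]
 cab [0.47069548 0.05000564 0.15009043] [0.83460178 0.39985776 0.24999032]
```

```bash
cat > m1.py <<'E'
from h import *
p0,R0=pose()
for t in ([.40,-.09,.27],[.575,-.09,.20]): print(delta(t,R0))
E
python3 m1.py
```

```text
(array([-409. , -520.7,  -64.8]), array([0., 0., 0.]))
(array([-576.5, -470.2,    5.2]), array([0., 0., 0.]))
```

apply_moves:
  linear:
    - [-409,-521,-65]
    - [-409,-521,-65]
    - [-409,-521,-65]
    - [-409,-521,-65]
    - [-409,-521,-65]
    - [-409,-521,-65]
    - [-409,-521,-65]
    - [-409,-521,-65]
  rot:
    - [0,0,0]
    - [0,0,0]
    - [0,0,0]
    - [0,0,0]
    - [0,0,0]
    - [0,0,0]
    - [0,0,0]
    - [0,0,0]
  claw: [1,1,1,1,1,1,1,1]

```text
time_s: 2.32
position: [0.2797, 0.216, 0.2382]
tcp_rot: [0.457, 3.107, 0.001]
wrist_force: [1.1, -1.0, -0.5]
grip_width: 0.0856
```

```bash
cat > m1.py <<'E'
from h import *
p0,R0=pose();s=arm.observe();print(s['time_s'],p0,s['tcp_rot'],np.round(s['joint_positions'],3))
for t in ([.40,-.09,.27],[.575,-.09,.20]): print(delta(t,down(73.2)))
E
python3 m1.py
```

```text
2.3167 [0.27972604 0.21597902 0.2381723 ] [4.56555567e-01 3.10721215e+00 8.47410959e-04] [ 0.448 -0.074 -0.573  1.07  -0.     0.74 ]
(array([-203.2, -258.4,  -31.8]), array([0.04, 0.05, 0.08]))
(array([-370.8, -208.1,   38.4]), array([0.04, 0.05, 0.08]))
```

apply_moves:
  linear:
    - [-203,-258,-32]
    - [-203,-258,-32]
    - [-203,-258,-32]
    - [-203,-258,-32]
    - [-203,-258,-32]
    - [-203,-258,-32]
    - [-203,-258,-32]
    - [-371,-208,38]
  rot:
    - [0,0,0]
    - [0,0,0]
    - [0,0,0]
    - [0,0,0]
    - [0,0,0]
    - [0,0,0]
    - [0,0,0]
    - [0,0,0]
  claw: [1,1,1,1,1,1,1,1]

```text
time_s: 2.98
position: [0.4244, -0.0667, 0.2554]
tcp_rot: [0.473, 3.101, -0.006]
wrist_force: [1.5, -0.5, 1.3]
grip_width: 0.0855
```

```bash
python3 m1.py
```

```text
2.9833 [ 0.42444593 -0.06670157  0.25542861] [ 0.47315586  3.10115774 -0.00590391] [-0.326  0.064 -0.392  1.11  -0.003 -0.023]
(array([ 16.3, -29.6, -14.6]), array([-0.18,  0.29, -0.55]))
(array([-150.4,   22.8,   56.1]), array([-0.18,  0.29, -0.55]))
```

apply_moves:
  linear:
    - [-150,20,55]
    - [-150,20,55]
    - [-150,20,55]
    - [-150,20,55]
    - [-150,20,55]
    - [-150,20,55]
  rot:
    - [0,0,0]
    - [0,0,0]
    - [0,0,0]
    - [0,0,0]
    - [0,0,0]
    - [0,0,0]
  claw: [1,1,1,1,1,1]

```text
time_s: 3.48
position: [0.5736, -0.0841, 0.1951]
tcp_rot: [-0.458, -3.104, -0.001]
wrist_force: [-1.1, -0.0, -0.3]
grip_width: 0.0854
```

```bash
cat > w.py <<'E'
from h import *
import pickle,sys
n=sys.argv[1]
p=arm.grab_frame('wrist');pickle.dump(p,open(f'{n}.pkl','wb'))
cv2.imwrite(f'pics/{n}.png',p['img'])
s=arm.observe();print(s['time_s'],s['position'],s['tcp_rot'],np.round(s['joint_positions'],3))
for k in sys.argv[2:]:
    r=arm.search_frame(p,k)
    for d in r[:2]: print(k,round(d['score'],2),np.round(d['at'],4),pix(p,d['at']).round(0))
E
python3 w.py w1 valve_plate valve_mid
```

```text
3.5333 [ 0.57292907 -0.08387626  0.19650772] [-4.57764040e-01 -3.10539348e+00 -5.02609734e-04] [-0.273  0.388 -0.125  1.061 -0.     0.02 ]
valve_plate 0.61 [ 0.5693 -0.0886  0.1116] [[250. 184.]]
valve_mid 0.95 [ 0.5706 -0.0878  0.1116] [[251. 185.]]
```

View pics/w1.png

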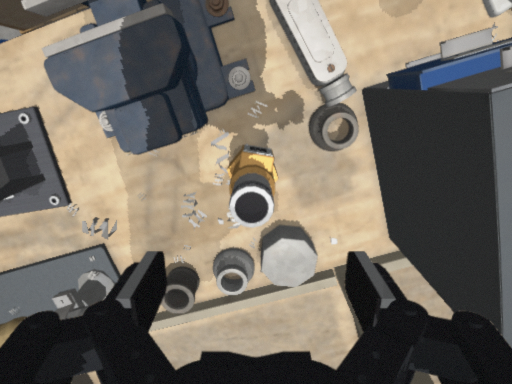

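```bash
cat > v.py <<'E'
from h import *
import pickle
p=pickle.load(open('w1.pkl','rb'));P,c,u,v=cloud(p)
cv2.imwrite('pics/w1z.png',cv2.resize(p['img'][125:250,190:320],None,fx=4.5,fy=4.5,interpolation=cv2.INTER_CUBIC))
m=(np.hypot(P[:,0]-.578,P[:,1]+.09)<.05)
A=P[m&(P[:,2]>.122)]
cc,r=cv2.minEnclosingCircle((A[:,:2]*1000).astype(np.float32));print('neck top',cc,r,A[:,2].max(),len(A))
for lo,hi in((.02,.033),(.033,.06),(.06,.08),(.08,.1)):
    A=P[m&(P[:,2]>lo)&(P[:,2]<hi)];d=A[:,:2]-np.array([.5785,-.0896])
    a=np.degrees(np.arctan2(d[:,1],d[:,0]));r=np.hypot(*d.T)*1000
    print(lo,hi,len(A))
    for b in range(-180,180,15):
        k=(a>=b)&(a<b+15)
        if k.sum()>1: print('   ',b,k.sum(),r[k].max().round(1),end=';')
    print()
E
python3 v.py
```

```text
neck top (574.7449951171875, -89.6371841430664) 49.8603630065918 0.3131578741960608 18627
0.02 0.033 176
    -165 12 23.8;    -150 22 23.5;    -135 28 41.5;    -120 38 28.4;    -105 19 27.5;    45 18 28.4;    60 26 27.3;    75 11 24.2;
0.033 0.06 148
    -180 6 32.0;    -150 15 20.2;    -135 9 20.9;    -120 3 21.8;    75 5 20.7;    120 21 32.4;    135 27 30.9;    150 30 30.1;    165 32 32.9;
0.06 0.08 642
    -180 77 32.0;    -165 21 23.1;    -150 14 20.1;    -135 8 21.0;    -120 2 22.2;    75 5 20.7;    90 7 19.8;    105 41 28.2;    120 114 32.6;    135 117 31.0;    150 112 29.8;    165 124 32.3;
0.08 0.1 506
    -180 43 18.6;    -165 42 19.3;    -150 35 19.9;    -135 33 20.7;    -120 27 22.0;    -105 19 22.2;    -90 4 23.2;    45 11 21.8;    60 18 20.6;    75 29 20.4;    90 34 19.6;    105 36 19.3;    120 44 18.6;    135 43 18.3;    150 46 18.3;    165 41 18.7;
```

View pics/w1z.png

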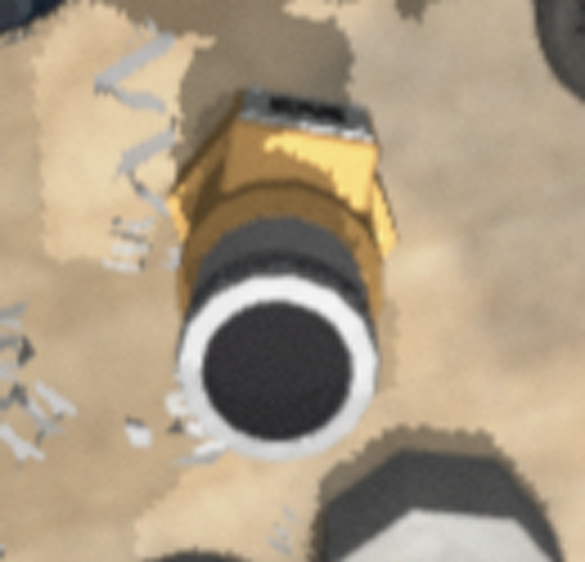

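```bash
cat > v2.py <<'E'
from h import *
import pickle
from scipy.optimize import least_squares
p=pickle.load(open('w1.pkl','rb'));P,c,u,v=cloud(p)
d=np.hypot(P[:,0]-.578,P[:,1]+.09)
A=P[(d<.026)&(P[:,2]>.092)&(P[:,2]<.127)]
f=least_squares(lambda q:np.hypot(A[:,0]-q[0],A[:,1]-q[1])-q[2],[.578,-.09,.018],loss='soft_l1',f_scale=.001);print('circ neck',f.x,len(A))
f=least_squares(lambda q:np.hypot(A[:,0]-q[0],A[:,1]-q[1])-.018,[.578,-.09],loss='soft_l1',f_scale=.001);print(f.x)
T=P[(d<.021)&(P[:,2]>.127)&(P[:,2]<.14)];print('top ring',T.mean(0),(T.max(0)+T.min(0))/2,np.ptp(T,axis=0),np.median(T[:,2]))
C=f.x
A=P[(np.hypot(P[:,0]-C[0],P[:,1]-C[1])<.045)&(P[:,2]>.035)&(P[:,2]<.076)];D=A[:,:2]-C
# scan psi: count points near plane x=33mm
for psi in np.arange(140,170,2.):
    a=np.radians(psi);x=D@[np.cos(a),np.sin(a)];y=D@[-np.sin(a),np.cos(a)]
    k=abs(x-.032)<.0035
    if k.sum()>10:
        s=np.polyfit(y[k],x[k],1);m=(x>.024);print(psi,k.sum(),np.degrees(np.arctan(s[0])).round(1),s[1].round(4),'y range',np.percentile(y[m],[2,98]).round(4),np.percentile(x,99.5).round(4))
E
python3 v2.py
```

```text
circ neck [ 0.58204281 -0.09122611  0.01800444] 436
[ 0.58203793 -0.0912245 ]
top ring [ 0.58066443 -0.09075641  0.13107457] [ 0.58133644 -0.09100146  0.13018042] [0.03485626 0.03520719 0.00617375] 0.13113752008242252
140.0 324 -8.1 0.0326 y range [-0.0084  0.0219] 0.0355
142.0 337 -6.9 0.0325 y range [-0.0093  0.0209] 0.0353
144.0 348 -5.9 0.0324 y range [-0.0102  0.0199] 0.0351
146.0 355 -4.8 0.0323 y range [-0.0111  0.019 ] 0.0349
148.0 360 -3.9 0.0323 y range [-0.0121  0.018 ] 0.0346
150.0 361 -2.2 0.0322 y range [-0.0132  0.017 ] 0.0343
152.0 365 -1.0 0.0322 y range [-0.014  0.016] 0.0342
154.0 365 0.3 0.0322 y range [-0.0151  0.0149] 0.0339
156.0 368 1.4 0.0322 y range [-0.0161  0.014 ] 0.0343
158.0 365 2.9 0.0322 y range [-0.0171  0.013 ] 0.0346
160.0 362 3.9 0.0322 y range [-0.0182  0.0119] 0.0348
162.0 359 5.4 0.0323 y range [-0.0191  0.0108] 0.0351
164.0 347 6.3 0.0324 y range [-0.0201  0.0099] 0.0353
166.0 337 7.0 0.0324 y range [-0.021   0.0089] 0.0355
168.0 324 8.3 0.0325 y range [-0.0218  0.008 ] 0.0357
```

```bash
cat > m2.py <<'E'
from h import *
print(delta([.5805,-.0907,.150],down(63.8)));print(delta([.5805,-.0907,.089],down(63.8)))
E
python3 m2.py
```

```text
(array([-9.3, -4.3, 48.3]), array([-0.  ,  0.02,  9.43]))
(array([ -9.3,  -4.3, 109.3]), array([-0.  ,  0.02,  9.43]))
```

apply_moves:
  linear:
    - [-9,-4,10]
    - [-9.3,-4.3,40]
    - [-9.3,-4.3,70]
    - [-9.3,-4.3,95]
    - [-9.3,-4.3,108]
    - [-9.3,-4.3,108]
    - [-9.3,-4.3,108]
  rot:
    - [0,0,6]
    - [0,0,9.4]
    - [0,0,9.4]
    - [0,0,9.4]
    - [0,0,9.4]
    - [0,0,9.4]
    - [0,0,9.4]
  claw: [1,1,1,1,1,1,1]

```text
time_s: 4.22
position: [0.5807, -0.0907, 0.0907]
tcp_rot: [0.711, 3.06, -0.0]
wrist_force: [-0.8, 1.0, -0.1]
grip_width: 0.0851
```

```bash
python3 m2.py; python3 w.py w2
```

```text
(array([  0.1,  -0.1, -59.3]), array([0.  , 0.02, 0.02]))
(array([ 0.1, -0.1,  1.7]), array([0.  , 0.02, 0.02]))
4.2667 [ 0.58175249 -0.09100137  0.09152769] [ 7.10807302e-01  3.05760024e+00 -1.85033896e-04] [-0.28   0.49  -0.25   0.828  0.     0.176]
```

View pics/w2.png

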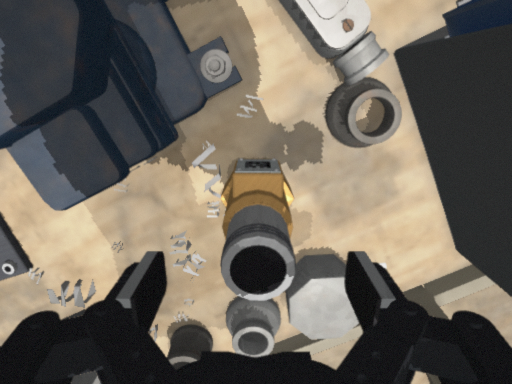

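apply_moves:
  linear:
    - [0,0,2]
    - [0,0,2]
    - [0,0,2]
    - [0,0,2]
    - [0,0,2]
    - [0,0,2]
    - [0,0,2]
    - [0,0,2]
  rot:
    - [0,0,0]
    - [0,0,0]
    - [0,0,0]
    - [0,0,0]
    - [0,0,0]
    - [0,0,0]
    - [0,0,0]
    - [0,0,0]
  claw: [-1,-1,-1,-1,-1,-1,-1,-1]
  newtons: 60

```text
time_s: 4.93
position: [0.5821, -0.0909, 0.0885]
tcp_rot: [0.711, 3.058, 0.0]
wrist_force: [-0.1, 0.7, 6.0]
grip_width: 0.0322
```

```bash
cat > v3.py <<'E'
from h import *
import pickle,sys
from scipy.optimize import least_squares
n=sys.argv[1]
p=pickle.load(open(n+'.pkl','rb'));P,c,u,v=cloud(p)
p0,R0=pose();L=(P-p0)@R0   # tool coords
x,y,z=L.T
# points of neck/top behind tcp: z<0 ; boss/plate z>0.02
T=L[(np.hypot(x,y)<.025)&(z<-.036)&(z>-.06)];print('top z',np.percentile(T[:,2],[2,10,50]) if len(T) else 0)
A=L[(abs(y)<.022)&(x>-.005)&(x<.03)&(z>-.03)&(z<.0)]
if len(A)>20:
    f=least_squares(lambda q:np.hypot(A[:,0]-q[0],A[:,1]-q[1])-.018,[.0,.0],loss='soft_l1',f_scale=.001);print('neck axis tool',f.x*1000,len(A))
B=L[(abs(y)<.022)&(x>.025)&(x<.04)&(z>.01)&(z<.06)]
if len(B)>20:
    k=abs(B[:,0]-np.median(B[:,0]))<.003;s=np.polyfit(B[k,1],B[k,0],1);print('boss n',len(B),'slope deg',np.degrees(s[0]),'x',s[1],'y range',np.percentile(B[:,1],[2,98]),'z',np.percentile(B[:,2],[2,98]))
E
python3 w.py w3;python3 v3.py w3
```

```text
4.9833 [ 0.58210661 -0.09087106  0.08850286] [7.10700275e-01 3.05839966e+00 4.19991860e-04] [-0.28   0.495 -0.251  0.823  0.     0.176]
top z [-0.05833882 -0.05189198 -0.04290451]
neck axis tool [-0.48791384 -0.80110279] 1258
boss n 1262 slope deg -0.15058799881553753 x 0.03216269945266467 y range [-0.01553272  0.014533  ] z [0.01230103 0.04643546]
```

View pics/w3.png

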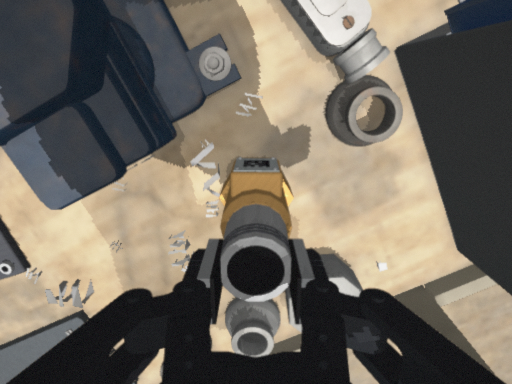

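apply_moves:
  linear:
    - [0,0,-20]
    - [0,0,-55]
    - [0,0,-95]
    - [0,0,-135]
    - [0,0,-165]
    - [0,0,-165]
    - [0,0,-165]
  rot:
    - [0,0,0]
    - [0,0,0]
    - [0,0,0]
    - [0,0,0]
    - [0,0,0]
    - [0,0,0]
    - [0,0,0]
  claw: [-1,-1,-1,-1,-1,-1,-1]

```text
time_s: 5.57
position: [0.582, -0.0912, 0.2531]
tcp_rot: [0.711, 3.058, -0.0]
wrist_force: [-0.6, -0.2, -6.8]
grip_width: 0.0324
```

```bash
cat > m3.py <<'E'
from h import *
s=arm.observe();print(s['time_s'],s['position'],s['grip_width'],np.round(s['joint_positions'],2))
RT=np.stack([NX,-SY,-NZ],1)
p0,R0=pose()
tgt=O+NZ*(.0885+.10)+NX*.008
print('O',O,'tgt',tgt)
l,r=delta(tgt,RT);print(l,r)
D=Rn.from_matrix(R0.T@RT).as_rotvec()
for k in (.25,.5,.75):
    Rk=R0@Rn.from_rotvec(D*k).as_matrix();print(k,'z',Rk[:,2].round(2),'y',Rk[:,1].round(2))
E
python3 m3.py
```

```text
5.5667 [ 0.58201045 -0.09117804  0.25309222] 0.03244820889115854 [-0.28  0.37 -0.    1.19 -0.    0.18]
O [ 0.48876486 -0.38881796  0.04      ] tgt [ 0.49953473 -0.30810149  0.21019139]
[ -21.6 -231.1   42.9] [  26.35   19.12 -106.15]
0.25 z [-0.1  -0.09 -0.99] y [-0.01  1.   -0.09]
0.5 z [-0.15 -0.22 -0.96] y [-0.47  0.88 -0.13]
0.75 z [-0.14 -0.36 -0.92] y [-0.82  0.56 -0.09]
```

apply_moves:
  linear:
    - [-5,-30,0]
    - [-10,-60,0]
    - [-15,-95,0]
    - [-20,-130,0]
    - [-22,-160,0]
    - [-22,-190,0]
    - [-22,-215,0]
    - [-22,-231,0]
  rot:
    - [26.3,19.1,-106.1]
    - [26.3,19.1,-106.1]
    - [26.3,19.1,-106.1]
    - [26.3,19.1,-106.1]
    - [26.3,19.1,-106.1]
    - [26.3,19.1,-106.1]
    - [26.3,19.1,-106.1]
    - [26.3,19.1,-106.1]
  claw: [-1,-1,-1,-1,-1,-1,-1,-1]

```text
time_s: 6.23
position: [0.4963, -0.3092, 0.2483]
tcp_rot: [0.735, -2.816, 0.264]
wrist_force: [0.1, -1.1, -6.5]
grip_width: 0.0323
```

```bash
python3 m3.py
```

```text
6.2333 [ 0.49628262 -0.30919058  0.24828834] 0.03228912079016432 [-0.53  0.41  0.    1.2  -0.28 -1.03]
O [ 0.48876486 -0.38881796  0.04      ] tgt [ 0.49953473 -0.30810149  0.21019139]
[-13.    3.8  35.8] [ 13.25   9.13 -50.95]
0.25 z [-0.16 -0.29 -0.94] y [-0.68  0.72 -0.11]
0.5 z [-0.14 -0.36 -0.92] y [-0.83  0.55 -0.09]
0.75 z [-0.11 -0.42 -0.9 ] y [-0.94  0.35 -0.05]
```

apply_moves:
  linear:
    - [0,0,0]
    - [0,0,0]
    - [0,0,0]
    - [0,0,0]
    - [0,0,0]
    - [0,0,0]
    - [0,0,0]
    - [0,0,0]
  rot:
    - [13.2,9.1,-50.9]
    - [13.2,9.1,-50.9]
    - [13.2,9.1,-50.9]
    - [13.2,9.1,-50.9]
    - [13.2,9.1,-50.9]
    - [13.2,9.1,-50.9]
    - [13.2,9.1,-50.9]
    - [13.2,9.1,-50.9]
  claw: [-1,-1,-1,-1,-1,-1,-1,-1]

```text
time_s: 6.9
position: [0.4967, -0.3055, 0.2476]
tcp_rot: [1.807, -2.061, 0.448]
wrist_force: [-0.2, 0.5, -5.0]
grip_width: 0.0322
```

```bash
python3 m3.py; python3 w.py w4 reader_window trigger_top;cat > s.py <<'E'
from h import *
import pickle,sys
p=arm.grab_frame('side');pickle.dump(p,open(sys.argv[1]+'.pkl','wb'))
cv2.imwrite(f'pics/{sys.argv[1]}.png',cv2.resize(p['img'][150:300,170:330],None,fx=4,fy=4,interpolation=cv2.INTER_CUBIC))
E
python3 s.py s4
```

```text
6.9 [ 0.49665718 -0.30545118  0.24756543] 0.03218077017170253 [-0.42  0.27 -0.26  0.89 -0.46 -1.9 ]
O [ 0.48876486 -0.38881796  0.04      ] tgt [ 0.49953473 -0.30810149  0.21019139]
[-15.5  -3.2  34.1] [-0.04  0.17  0.08]
0.25 z [-0.06 -0.46 -0.88] y [-0.99  0.13  0.  ]
0.5 z [-0.06 -0.46 -0.88] y [-0.99  0.13  0.  ]
0.75 z [-0.06 -0.46 -0.88] y [-0.99  0.13  0.  ]
6.95 [ 0.49633812 -0.30522067  0.24757376] [ 1.8073894  -2.06169502  0.44757468] [-0.425  0.27  -0.263  0.886 -0.463 -1.9  ]
reader_window 0.95 [ 0.4836 -0.4294  0.1555] [[252. 104.]]
trigger_top 0.9 [ 0.4894 -0.4289  0.1774] [[245.  94.]]
```

View pics/w4.png

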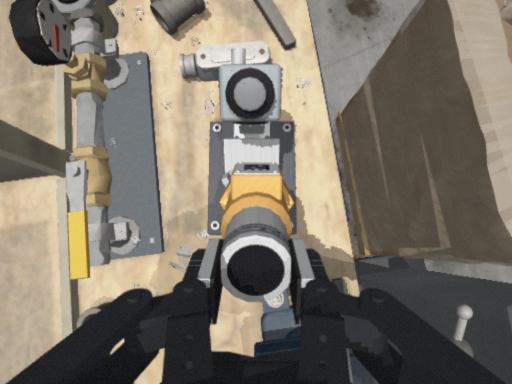

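View pics/s4.png

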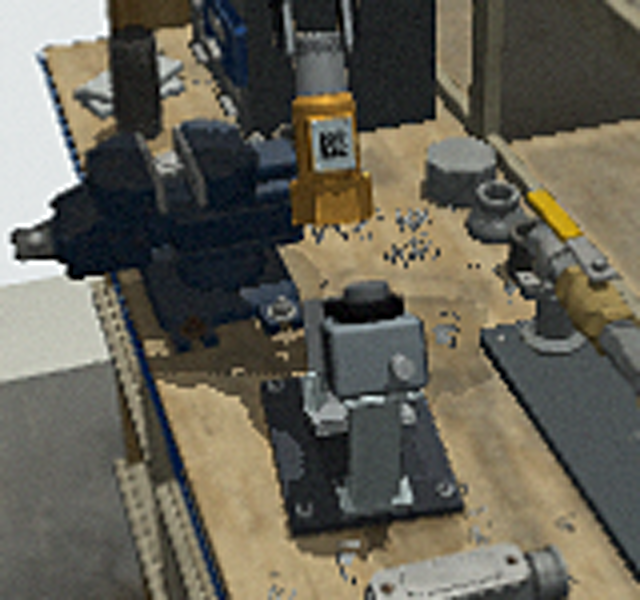

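```bash
cat > n.py <<'E'
from h import *
import pickle,sys
p=pickle.load(open(sys.argv[1]+'.pkl','rb'));P,c,u,v=cloud(p)
L=(P-O)@NR*1000
x,y,z=L.T
def md(m,k): return (round(float(np.median(L[m,k])),2),int(m.sum()))
r=(abs(z-78)<4)&(x>60)&(x<130)&(abs(y)<40);print('readertop z',md(r,2),'x',np.percentile(x[r],[1,99]).round(1),'y',np.percentile(y[r],[1,99]).round(1))
A=np.c_[x[r],y[r],np.ones(r.sum())];print(' slopes',np.linalg.lstsq(A,z[r],rcond=None)[0])
r=(z>96)&(z<110)&(x>75)&(x<120)&(abs(y)<30);print('cap',np.percentile(x[r],[1,50,99]),np.percentile(y[r],[1,50,99]),np.percentile(z[r],[5,50,99]),r.sum())
r=(abs(z)<5)&(x>0)&(x<60)&(abs(y)<40);print('shelf z',md(r,2),'x',np.percentile(x[r],[1,99]),'y',np.percentile(y[r],[1,99]))
# base plate
m1=(P[:,2]>.004)&(P[:,2]<.016)&(np.hypot(P[:,0]-.489,P[:,1]+.39)<.11)&(c.max(1)<110)
r=cv2.minAreaRect((P[m1][:,:2]*1000).astype(np.float32));print('plate',r,m1.sum())
# edges in station y for plate
S=(P[m1]-O);ys=S@SY*1000;xs=S@SX*1000;print(' y',np.percentile(ys,[.5,1,99,99.5]),'x',np.percentile(xs,[.5,1,99,99.5]))
print('table z',np.median(P[(abs(P[:,2])<.008)&(np.hypot(P[:,0]-.489,P[:,1]+.39)<.2)][:,2]))
E
python3 n.py w4; python3 v3.py w4
```

```text
readertop z (77.47, 1574) x [ 73.2 126. ] y [-27.7  31.9]
 slopes [-4.80628038e-03  1.77601996e-03  7.77738937e+01]
cap [ 85.50924623  99.47459329 112.9898721 ] [-11.66223253   1.68705148  15.81269198] [ 98.30052792  99.90755505 101.76186958] 886
shelf z (-0.18, 1431) x [ 2.51353256 44.31326188] y [-32.6048062   36.28753784]
plate ((489.957275390625, -391.2161865234375), (156.94073486328125, 119.21549987792969), 82.46576690673828) 1390
 y [-57.87608799 -57.61787573  60.56030223  60.94420356] x [-76.25605022 -76.17415686  80.07792141  80.30896428]
table z 0.0012352333722420372
top z [-0.05842893 -0.05235742 -0.04086628]
neck axis tool [-1.67482959  1.5801512 ] 1134
boss n 979 slope deg 0.13518200471815617 x 0.029263990373547256 y range [-0.01305897  0.01679699] z [0.01557565 0.05100477]
```

apply_moves:
  linear:
    - [-5,-5,20]
    - [-10,-5,40]
    - [-12,-5,60]
    - [-12,-5,70]
    - [-12,-5,70]
    - [-12,-5,70]
    - [-12,-5,70]
  rot:
    - [0,0.2,0]
    - [0,0.2,0]
    - [0,0.2,0]
    - [0,0.2,0]
    - [0,0.2,0]
    - [0,0.2,0]
    - [0,0.2,0]
  claw: [-1,-1,-1,-1,-1,-1,-1]

```text
time_s: 7.68
position: [0.5022, -0.3311, 0.186]
tcp_rot: [1.796, -2.067, 0.463]
wrist_force: [0.8, 0.0, -4.8]
grip_width: 0.0327
```

```bash
cat > r.py <<'E'
from h import *
import pickle,sys
from scipy.optimize import least_squares
p=pickle.load(open(sys.argv[1]+'.pkl','rb'));P,c,u,v=cloud(p)
p0,R0=pose();T=(p0-O)@NR*1000;print('TCP in nest',T.round(1),'expected underside z',T[2]-88.5)
L=(P-O)@NR*1000;x,y,z=L.T
d=L-T
A=d[(abs(d[:,1])<22)&(d[:,0]>-5)&(d[:,0]<30)&(d[:,2]<28)&(d[:,2]>2)]
f=least_squares(lambda q:np.hypot(A[:,0]-q[0],A[:,1]-q[1])-18,[0,0],loss='soft_l1',f_scale=1);print('neck in nest',(f.x+T[:2]).round(2),len(A))
B=d[(abs(d[:,1])<22)&(d[:,0]>25)&(d[:,0]<40)&(d[:,2]<-12)&(d[:,2]>-56)]
if len(B)>20:
    k=abs(B[:,0]-np.median(B[:,0]))<3;s=np.polyfit(B[k,1],B[k,0],1)
    print('boss x',s[1]+T[0],'y',(np.percentile(B[:,1],[1,99]).mean()+T[1]).round(2),'slope',np.degrees(np.arctan(s[0])).round(2),'z',np.percentile(B[:,2]+T[2],[1,99]))
r=(abs(z-78)<4)&(x>60)&(x<135)&(abs(y)<40);e=np.percentile(y[r],[1,99]);g=np.percentile(x[r],[1,99]);print('reader z',np.median(z[r]).round(2),'y',e.round(1),e.mean().round(2),'x',g.round(1),r.sum())
# yaw of station via reader edges
for s in (1,-1):
    xs=[];ys=[]
    for a in range(75,122,4):
        k=r&(abs(x-a)<2)
        if k.sum()>5: xs.append(a);ys.append(s*np.percentile(s*y[k],97))
    if len(xs)>4:print('  edge slope deg',np.degrees(np.polyfit(xs,ys,1)[0]).round(2))
r=(z>97)&(z<108)&(x>75)&(x<125)&(abs(y)<25);
if r.sum()>20: print('cap',((np.percentile(x[r],1)+np.percentile(x[r],99))/2).round(2),((np.percentile(y[r],1)+np.percentile(y[r],99))/2).round(2),np.percentile(z[r],[50,95]).round(1))
r=(abs(z)<6)&(x>5)&(x<50)&(abs(y)<45)
if r.sum()>20:print('shelf z',np.median(z[r]).round(2),'y',np.percentile(y[r],[1,99]).round(1),np.percentile(y[r],[1,99]).mean().round(2),'xmax',np.percentile(x[r],99))
r=(z>20)&(z<30)&(x>-30)&(x<30)&(abs(y)>18)&(abs(y)<45);
for s in(1,-1):
    k=r&(s*y>0)
    if k.sum()>5: print('cheek',s,np.percentile(y[k],[2,98]).round(1),np.percentile(x[k],[2,98]).round(1),np.median(z[k]).round(1),k.sum())
E
python3 w.py w5; python3 r.py w5
```

```text
7.7333 [ 0.50250648 -0.33110213  0.18637967] [ 1.79652284 -2.0670911   0.46375297] [-0.46   0.337 -0.34   0.715 -0.463 -1.933]
TCP in nest [ 16.6   6.  157. ] expected underside z 68.4567191680884
neck in nest [16.81  5.44] 942
boss x 48.093849167011925 y 4.97 slope 0.62 z [107.54127679 142.96884297]
reader z 77.44 y [-27.5  31.8] 2.13 x [ 72.7 125.5] 2372
  edge slope deg 2.93
  edge slope deg -1.76
cap 99.47 2.08 [ 99.9 101.2]
shelf z -0.22 y [-32.4  36.3] 1.93 xmax 44.11855528262801
cheek -1 [-34.2 -27.4] [-5.8  2. ] 25.6 47
```

View pics/w5.png

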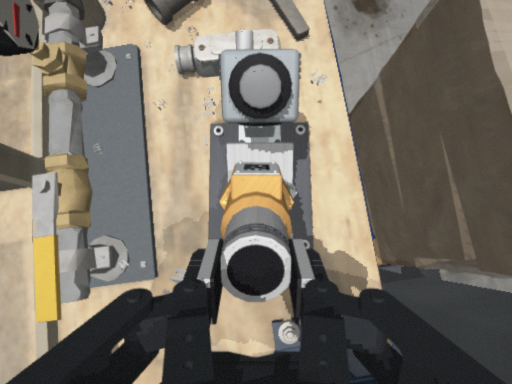

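```bash
cat >> h.py <<'E'
O=O+NX*.0021+SY*.0020-NZ*.0003
RT=np.stack([NX,-SY,-NZ],1)
E
cat > m4.py <<'E'
from h import *
s=arm.observe();p0,R0=pose(s);T=(p0-O)@NR*1000
print(s['time_s'],'TCP nest',T.round(2),'underside',round(T[2]-88.5,1),'F nest',(np.array(s['wrist_force'])@NR).round(1),'w',s['grip_width'])
E
cat > m5.py <<'E'
from h import *
import sys
print(delta(O+NR@(np.array([float(a) for a in sys.argv[1:4]])/1000)+NZ*.0885,RT))
E
python3 m4.py; python3 m5.py 4 0 35
```

```text
7.7333 TCP nest [ 14.5    3.99 157.26] underside 68.8 F nest [-2.8  0.6 -4.4] w 0.0324074578831127
(array([-10.6,   4.3,  33.7]), array([-0.39, -0.28, -0.51]))
```

apply_moves:
  linear:
    - [-5,2,5]
    - [-10.5,4.2,15]
    - [-10.5,4.2,25]
    - [-10.5,4.2,33]
    - [-10.5,4.2,33]
    - [-10.5,4.2,33]
    - [-10.5,4.2,33]
    - [-10.5,4.2,33]
  rot:
    - [-0.4,-0.3,-0.5]
    - [-0.4,-0.3,-0.5]
    - [-0.4,-0.3,-0.5]
    - [-0.4,-0.3,-0.5]
    - [-0.4,-0.3,-0.5]
    - [-0.4,-0.3,-0.5]
    - [-0.4,-0.3,-0.5]
    - [-0.4,-0.3,-0.5]
  claw: [-1,-1,-1,-1,-1,-1,-1,-1]

```text
time_s: 8.4
position: [0.4969, -0.3367, 0.1514]
tcp_rot: [1.804, -2.06, 0.447]
wrist_force: [-0.3, -1.4, -6.0]
grip_width: 0.0322
```

```bash
python3 m4.py; python3 m5.py 4 0 35;python3 w.py w6; python3 r.py w6; python3 m4.py; python3 s.py s6
```

```text
8.4 TCP nest [  3.61  -0.78 123.41] underside 34.9 F nest [-1.5 -0.1 -6. ] w 0.03222328808969533
(array([ 0.4, -0.8, -0.1]), array([0.1 , 0.04, 0.05]))
8.45 [ 0.49698196 -0.33666228  0.15142155] [ 1.80425425 -2.06012404  0.44725745] [-0.475  0.372 -0.386  0.639 -0.458 -1.954]
TCP in nest [  3.6  -0.8 123.5] expected underside z 34.96011219354797
neck in nest [ 4.43 -1.02] 1005
boss x 36.30041971300638 y -1.54 slope -0.02 z [ 75.06283774 110.21462301]
reader z 77.75 y [-29.5  30.1] 0.29 x [ 70.5 123.8] 3294
  edge slope deg 2.49
  edge slope deg -1.11
cap 97.31 -0.06 [100.2 101.4]
shelf z 0.15 y [-34.3  34.5] 0.11 xmax 41.92684044400838
cheek 1 [28.3 35.9] [-17.2  -0.6] 25.8 81
cheek -1 [-36.8 -32.3] [-6.8 -0.9] 25.3 28
8.45 TCP nest [  3.6   -0.75 123.46] underside 35.0 F nest [-1.6  0.1 -5.6] w 0.032153790197797114
```

View pics/s6.png

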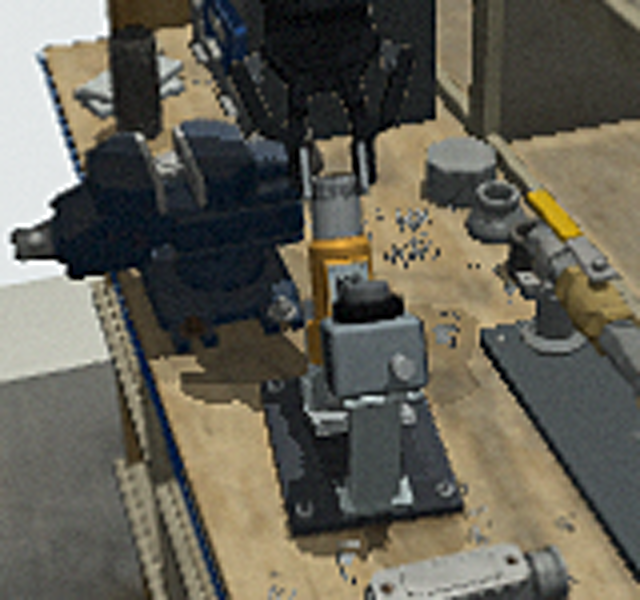

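View pics/w6.png

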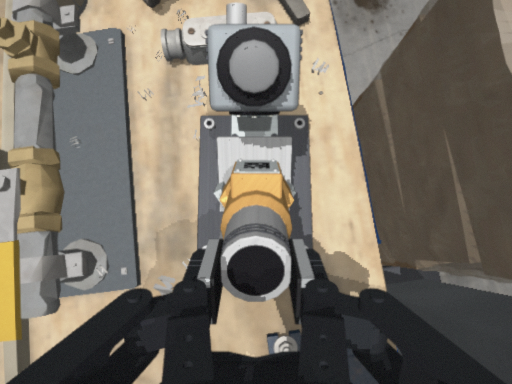

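apply_moves:
  linear:
    - [0,-1.1,6]
    - [0,-1.1,12]
    - [0,-1.1,18]
    - [0,-1.1,23]
    - [0,-1.1,27]
    - [0,-1.1,30]
    - [0,-1.1,32]
    - [0,-1.1,32]
  rot:
    - [0,0,0]
    - [0,0,0]
    - [0,0,0]
    - [0,0,0]
    - [0,0,0]
    - [0,0,0]
    - [0,0,0]
    - [0,0,0]
  claw: [-1,-1,-1,-1,-1,-1,-1,-1]

```text
time_s: 9.17
position: [0.4956, -0.3516, 0.1221]
tcp_rot: [1.804, -2.06, 0.445]
wrist_force: [-0.4, -0.7, -4.9]
grip_width: 0.0326
```

```bash
python3 m4.py; python3 w.py w7; python3 r.py w7; python3 m4.py
```

```text
9.1667 TCP nest [ 3.09 -0.18 90.57] underside 2.1 F nest [-1.7 -0.3 -4.7] w 0.03259474001654342
9.2167 [ 0.49571396 -0.35154371  0.12246674] [ 1.80437732 -2.06013906  0.44596585] [-0.5    0.41  -0.413  0.562 -0.453 -1.982]
TCP in nest [ 3.2 -0.  90.9] expected underside z 2.3907679136521978
neck in nest [ 3.56 -0.42] 944
boss x 34.79751548047532 y -1.03 slope 0.16 z [40.41825038 76.79243206]
reader z 77.73 y [-29.5  30. ] 0.24 x [ 70.6 123.8] 4477
  edge slope deg 1.9
  edge slope deg -1.53
cap 97.28 -0.02 [100.2 101.4]
shelf z 0.11 y [-34.4  34.4] 0.02 xmax 41.85493113523479
cheek 1 [21.1 35.6] [-16.9  12.8] 26.0 209
cheek -1 [-35.8 -23.3] [-15.4  13.2] 26.0 154
9.2167 TCP nest [ 3.180e+00 -4.000e-02  9.089e+01] underside 2.4 F nest [-2.4 -0.4 -4.7] w 0.032613954553361184
```

apply_moves:
  linear:
    - [0,-0.4,1]
    - [0,-0.4,2]
    - [-1,-0.4,2.5]
    - [-2,-0.4,2.5]
    - [-3,-0.4,2.5]
    - [-3.5,-0.4,2.5]
    - [-3.5,-0.4,2.5]
  rot:
    - [0,0,0]
    - [0,0,0]
    - [0,0,0]
    - [0,0,0]
    - [0,0,0]
    - [0,0,0]
    - [0,0,0]
  claw: [-1,-1,-1,-1,-1,-1,-1]

```text
time_s: 9.8
position: [0.4968, -0.3499, 0.1192]
tcp_rot: [1.804, -2.06, 0.448]
wrist_force: [-0.8, -0.1, -3.7]
grip_width: 0.0325
```

```bash
python3 m4.py; python3 w.py w8; python3 r.py w8; python3 m4.py
```

```text
9.8 TCP nest [ 0.13  0.78 88.85] underside 0.3 F nest [-1.5 -0.8 -3.3] w 0.03253176619312721
9.85 [ 0.49673272 -0.34995554  0.11920314] [ 1.8039506  -2.05993874  0.44773077] [-0.496  0.415 -0.416  0.555 -0.455 -1.978]
TCP in nest [ 0.1  0.8 88.8] expected underside z 0.31148549098679723
neck in nest [1.03 0.52] 1031
boss x 33.24657039092384 y 0.02 slope 0.19 z [40.12748493 75.78311668]
reader z 77.75 y [-29.6  30. ] 0.23 x [ 70.1 123.9] 4632
  edge slope deg 1.98
  edge slope deg -2.07
cap 97.11 0.11 [100.2 101.4]
shelf z 0.11 y [-34.5  34.5] -0.01 xmax 41.83733763565031
cheek 1 [20.7 35.5] [-16.1  13.8] 26.1 222
cheek -1 [-35.8 -21.6] [-16.6  12.7] 26.0 214
9.85 TCP nest [ 0.14  0.76 88.81] underside 0.3 F nest [-1.1  0.  -3.6] w 0.032304434054975774
```

apply_moves:
  linear:
    - [0,0,0.7]
    - [0,0.2,1.5]
    - [-0.7,0.3,1.5]
    - [-1.2,0.3,1.5]
    - [-1.2,0.3,1.5]
  rot:
    - [0,0,0]
    - [0,0,0]
    - [0,0,0]
    - [0,0,0]
    - [0,0,0]
  claw: [-1,-1,-1,-1,-1]

```text
time_s: 10.27
position: [0.4968, -0.3495, 0.1185]
tcp_rot: [1.804, -2.059, 0.45]
wrist_force: [-2.2, 4.5, 6.1]
grip_width: 0.0323
```

```bash
python3 m4.py
```

```text
10.2667 TCP nest [-0.6   0.8  88.37] underside -0.1 F nest [-0.9 -2.8  7.4] w 0.03229862347437748
```

apply_moves:
  linear:
    - [0,0,0]
    - [0,0,0]
    - [0,0,0]
    - [0,0,0]
    - [0,0,0]
    - [0,0,0]
    - [0,0,0]
    - [0,0,0]
  rot:
    - [0,0,0]
    - [0,0,0]
    - [0,0,0]
    - [0,0,0]
    - [0,0,0]
    - [0,0,0]
    - [0,0,0]
    - [0,0,0]
  claw: [-0.1,0,0.2,0.4,0.6,1,1,1]

```text
time_s: 10.93
position: [0.4963, -0.3494, 0.117]
tcp_rot: [1.804, -2.06, 0.447]
wrist_force: [-0.5, 0.4, -0.4]
grip_width: 0.0854
```

```bash
python3 m4.py; python3 w.py w9; python3 r.py w9; python3 s.py s9
```

```text
10.9333 TCP nest [-1.36  0.23 87.09] underside -1.4 F nest [-0.5 -0.5 -0.2] w 0.08544866434998698
10.9833 [ 0.49627506 -0.34933783  0.11696742] [ 1.8043446  -2.06004796  0.44664067] [-0.496  0.417 -0.419  0.55  -0.454 -1.977]
TCP in nest [-1.4  0.2 87.1] expected underside z -1.4035088975718395
neck in nest [ 0.21 -0.52] 1086
boss x 32.780775471751305 y -0.54 slope 0.15 z [40.26331955 75.01774641]
reader z 77.78 y [-29.5  30. ] 0.25 x [ 70.3 123.6] 4696
  edge slope deg 1.92
  edge slope deg -2.09
cap 96.99 0.07 [100.2 101.4]
shelf z 0.17 y [-34.4  34.5] 0.04 xmax 41.82241810587649
cheek 1 [19.8 35.3] [-16.9  14.5] 26.3 281
cheek -1 [-35.7 -20.8] [-14.9  13.6] 26.2 237
```

View pics/w9.png

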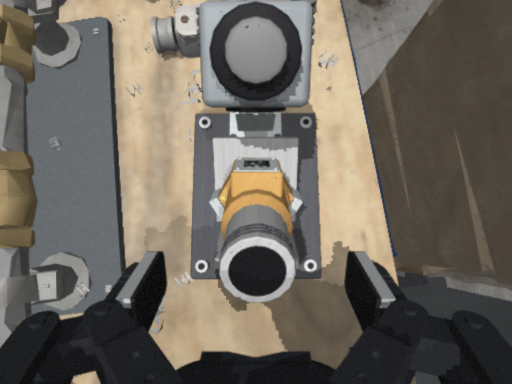

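View pics/s9.png

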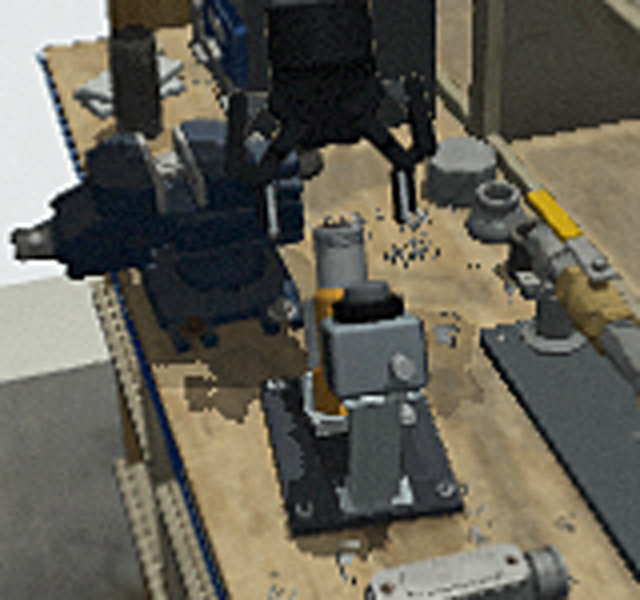

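apply_moves:
  linear:
    - [0,0,-10]
    - [0,0,-25]
    - [0,0,-45]
    - [0,0,-62]
    - [30,0,-65]
    - [65,0,-65]
    - [98.4,0,-65]
    - [98.4,0,-65]
  rot:
    - [0,0,0]
    - [0,0,0]
    - [0,0,0]
    - [0,0,0]
    - [0,0,0]
    - [0,0,0]
    - [0,0,0]
    - [0,0,0]
  claw: [1,1,1,1,0,-1,-1,-1]

```text
time_s: 11.7
position: [0.4902, -0.4107, 0.2261]
tcp_rot: [1.796, -2.064, 0.459]
wrist_force: [0.1, -0.8, 0.0]
grip_width: 0.0389
```

```bash
python3 m4.py; python3 m5.py 97.2 0 26.5; python3 w.py w10; python3 s.py s10
```

```text
11.7 TCP nest [104.24   2.32 154.49] underside 66.0 F nest [ 0.7  0.2 -0.3] w 0.03894368458024087
(array([-7.2,  2.5, 39.4]), array([-0.14, -0.31, -0.37]))
11.75 [ 0.48966752 -0.40795941  0.22365747] [ 1.79951327 -2.06375885  0.45333651] [-0.592  0.329 -0.251  0.758 -0.436 -2.078]
```

View pics/s10.png

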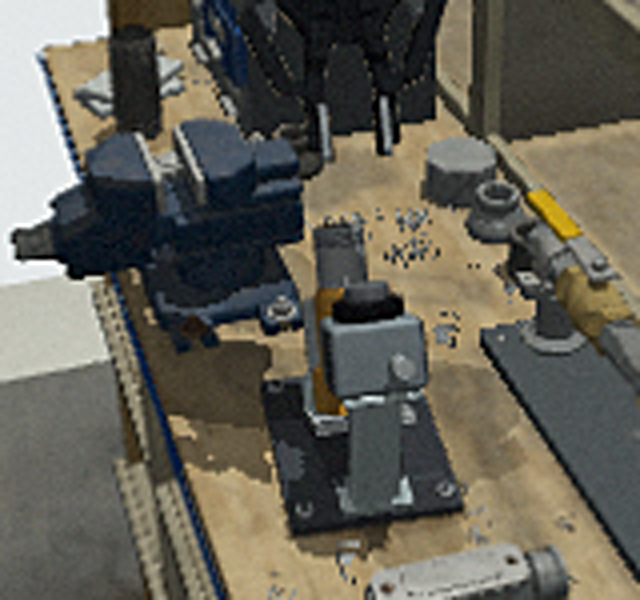

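View pics/w10.png

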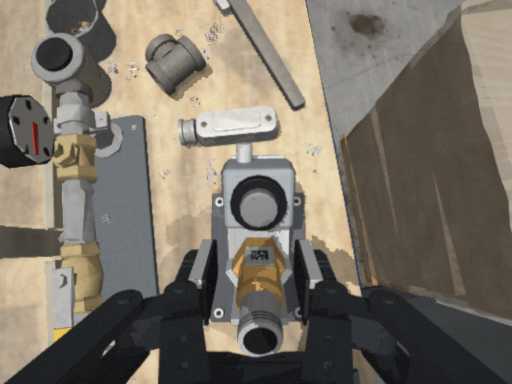

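apply_moves:
  linear:
    - [0,0,0]
    - [0,0,0]
    - [0,0,0]
    - [0,0,0]
  rot:
    - [0,0,0]
    - [0,0,0]
    - [0,0,0]
    - [0,0,0]
  claw: [-1,-1,-1,-1]

```text
time_s: 12.13
position: [0.489, -0.4042, 0.2198]
tcp_rot: [1.806, -2.059, 0.445]
wrist_force: [0.2, -0.5, -0.2]
grip_width: -0.0003
```

```bash
python3 m4.py; python3 m5.py 97.2 0.1 18.5; python3 w.py w11 trigger_top; python3 r.py w11
```

```text
12.1333 TCP nest [ 95.77   0.32 151.92] underside 63.4 F nest [ 0.3  0.3 -0.4] w -0.000259355764924153
(array([ 1.5,  0.1, 44.9]), array([0.14, 0.09, 0.15]))
12.1833 [ 0.48912564 -0.40444844  0.22002057] [ 1.80581209 -2.05899475  0.44560693] [-0.588  0.332 -0.255  0.757 -0.435 -2.078]
trigger_top 0.68 [ 0.4865 -0.4323  0.1767] [[254. 197.]]
TCP in nest [ 96.3   0.5 152. ] expected underside z 63.50859516869701
neck in nest [96.25  0.46] 0
reader z 77.61 y [-29.4  29.9] 0.25 x [ 73.  124.2] 1856
  edge slope deg 1.58
  edge slope deg -0.94
cap 98.29 0.23 [100.  101.2]
shelf z 0.15 y [-34.4  34.4] 0.01 xmax 38.56470516215648
cheek 1 [18.2 36. ] [-6.6 18.6] 25.1 26
cheek -1 [-36.6 -18.6] [-5.6 19.1] 24.9 23
```

apply_moves:
  linear:
    - [0.5,0,20]
    - [1,0,40]
    - [1,0,47]
    - [1,0,50]
    - [1,0,52]
    - [1,0,54]
    - [1,0,55]
    - [1,0,55]
  rot:
    - [0,0,0]
    - [0,0,0]
    - [0,0,0]
    - [0,0,0]
    - [0,0,0]
    - [0,0,0]
    - [0,0,0]
    - [0,0,0]
  claw: [-1,-1,-1,-1,-1,-1,-1,-1]

```text
time_s: 12.9
position: [0.4858, -0.4317, 0.173]
tcp_rot: [1.804, -2.06, 0.448]
wrist_force: [0.6, -0.4, 0.4]
grip_width: -0.0001
```

```bash
python3 m4.py
```

```text
12.9 TCP nest [98.25  0.71 97.58] underside 9.1 F nest [0.4 0.7 0.2] w -0.0001152785317069229
```

apply_moves:
  linear:
    - [0,0,1]
    - [0,0,2]
    - [0,0,3]
    - [0,0,4]
    - [0,0,4]
    - [0,0,4]
  rot:
    - [0,0,0]
    - [0,0,0]
    - [0,0,0]
    - [0,0,0]
    - [0,0,0]
    - [0,0,0]
  claw: [-1,-1,-1,-1,-1,-1]

```text
time_s: 13.4
position: [0.4851, -0.4336, 0.1688]
tcp_rot: [1.804, -2.06, 0.447]
wrist_force: [-0.7, 0.6, -0.5]
grip_width: -0.0001
```

```bash
python3 m4.py
```

```text
13.4 TCP nest [98.01  0.3  93.  ] underside 4.5 F nest [-0.7 -0.7 -0.2] w -0.0001124844188719123
```

```bash
python3 w.py w12; python3 s.py s12
```

```text
13.45 [ 0.48511017 -0.43358739  0.16886221] [ 1.80433648 -2.0601147   0.44655491] [-0.634  0.391 -0.31   0.622 -0.425 -2.126]
```

View pics/s12.png

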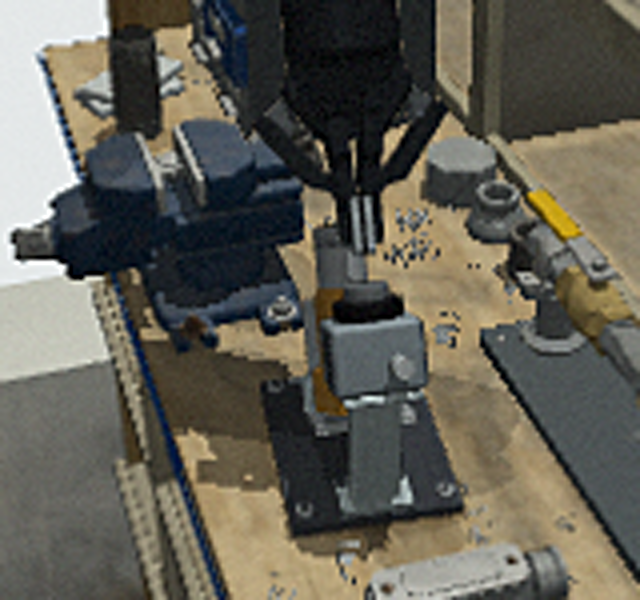

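View pics/w12.png

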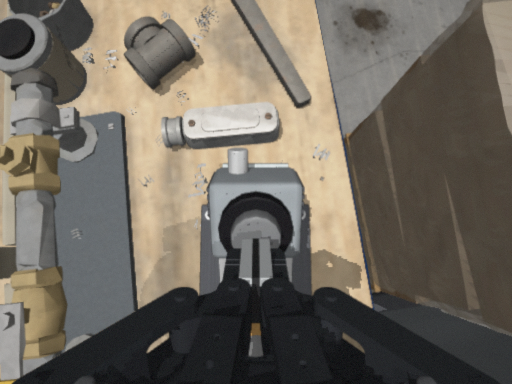

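```bash
cat > k.py <<'E'
from h import *
import pickle
s=pickle.load(open('s12.pkl','rb'));w=pickle.load(open('w12.pkl','rb'))
p0,R0=pose()
cap=O+NR@np.array([.0975,0,.1005])
print('cap side zoomed',(pix(s,cap)-[170,150])*4,'tcp',(pix(s,p0)-[170,150])*4,'w',pix(w,cap),pix(w,p0))
P,c,u,v=cloud(w);L=(P-O)@NR*1000
for (a,b) in((254,240),(254,228),(254,245),(245,250),(265,250),(255,260)): 
    i=np.where((u==a)&(v==b))[0]; print('w',a,b,L[i].round(1))
P,c,u,v=cloud(s);L=(P-O)@NR*1000
for (a,b) in((365,245),(365,235),(365,285),(365,275),(365,300),(365,255),(365,262)):
    i=np.where((u==170+a//4)&(v==150+b//4))[0];print('s',a,b,L[i].round(1))
E
python3 k.py
```

```text
cap side zoomed [[363.83283286 281.8407223 ]] tcp [[365.64667441 293.3553987 ]] w [[255.80182216 239.77003362]] [[255.16987288 233.13806431]]
w 254 240 [[110.6   1.  126.1]]
w 254 228 [[104.5   1.   99.6]]
w 254 245 [[110.4   0.9 130.8]]
w 245 250 [[110.4   5.  135.4]]
w 265 250 [[110.3  -4.  135.4]]
w 255 260 [[110.7   0.5 144.7]]
s 365 245 [[108.9   0.7 125.9]]
s 365 235 [[106.2   1.9 133.2]]
s 365 285 [[107.2  -1.5 100.4]]
s 365 275 [[ 5.6 15.2 95. ]]
s 365 300 [[109.2  -2.9  90.6]]
s 365 255 [[106.6   0.6 120.6]]
s 365 262 [[  3.   16.5 103.1]]
```

apply_moves:
  linear:
    - [-0.5,0,4]
    - [-0.5,0,8]
    - [-0.5,0,11]
    - [-0.5,0,13]
    - [-0.5,0,14]
    - [-0.5,0,14]
    - [-0.5,0,14]
  rot:
    - [0,0,0]
    - [0,0,0]
    - [0,0,0]
    - [0,0,0]
    - [0,0,0]
    - [0,0,0]
    - [0,0,0]
  claw: [-1,-1,-1,-1,-1,-1,-1]

```text
time_s: 14.08
position: [0.4843, -0.4397, 0.1562]
tcp_rot: [1.804, -2.06, 0.446]
wrist_force: [-0.8, 0.8, -0.4]
grip_width: -0.0002
```

```bash
python3 m4.py;python3 w.py w13; python3 s.py s13
```

```text
14.0833 TCP nest [97.48  0.27 78.96] underside -9.5 F nest [-0.8 -0.9 -0. ] w -0.00022249395101586224
14.1333 [ 0.48437089 -0.43967848  0.15635874] [ 1.80436992 -2.06009523  0.44682321] [-0.643  0.407 -0.322  0.59  -0.422 -2.136]
```

View pics/s13.png

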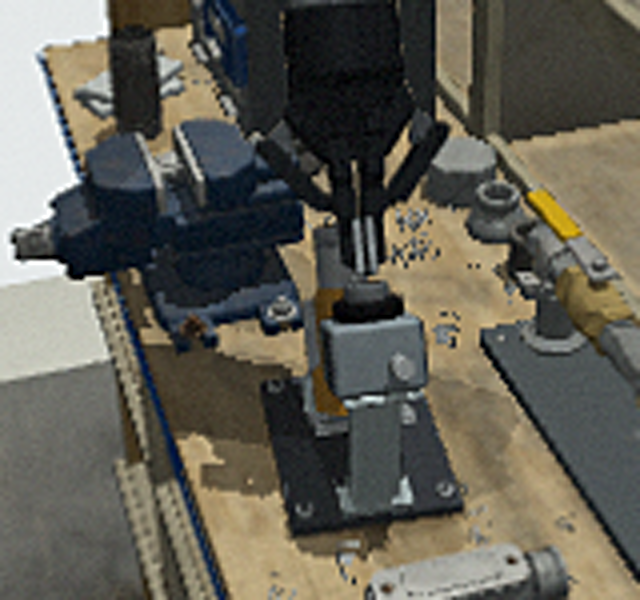

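View pics/w13.png

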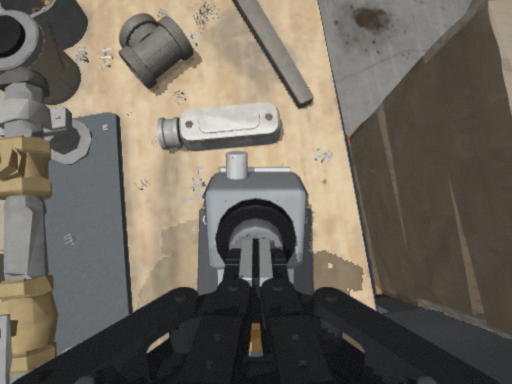

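apply_moves:
  linear:
    - [0,0,1]
    - [0,0,2]
    - [0,0,3]
    - [0,0,4]
    - [0,0,5]
    - [0,0,5]
  rot:
    - [0,0,0]
    - [0,0,0]
    - [0,0,0]
    - [0,0,0]
    - [0,0,0]
    - [0,0,0]
  claw: [-1,-1,-1,-1,-1,-1]

```text
time_s: 14.68
position: [0.4839, -0.442, 0.1517]
tcp_rot: [1.804, -2.06, 0.447]
wrist_force: [0.5, 0.5, -0.6]
grip_width: -0.0
```

```bash
python3 m4.py
```

```text
14.6833 TCP nest [97.5   0.25 73.88] underside -14.6 F nest [-0.8  0.5 -0.3] w -3.744863740724986e-05
```

apply_moves:
  linear:
    - [0,0,1]
    - [0,0,2]
    - [0,0,3]
    - [0,0,4]
    - [0,0,4]
  rot:
    - [0,0,0]
    - [0,0,0]
    - [0,0,0]
    - [0,0,0]
    - [0,0,0]
  claw: [-1,-1,-1,-1,-1]

```text
time_s: 15.1
position: [0.4838, -0.4438, 0.1483]
tcp_rot: [1.804, -2.06, 0.447]
wrist_force: [0.2, 1.8, 2.9]
grip_width: 0.0
```

```bash
python3 m4.py
```

```text
15.1 TCP nest [97.49  0.35 70.05] underside -18.4 F nest [-0.2 -0.1  3.4] w 3.573206896418829e-05
```

apply_moves:
  linear:
    - [0,0,1]
    - [0,0,2]
    - [0,0,3]
    - [0,0,4]
    - [0,0,4]
    - [0,0,4]
  rot:
    - [0,0,0]
    - [0,0,0]
    - [0,0,0]
    - [0,0,0]
    - [0,0,0]
    - [0,0,0]
  claw: [-1,-1,-1,-1,-1,-1]

```text
time_s: 15.6
position: [0.4837, -0.4451, 0.1461]
tcp_rot: [1.805, -2.059, 0.448]
wrist_force: [-1.9, 9.8, 11.8]
grip_width: -0.0001
```

```bash
python3 m4.py
```

```text
15.6 TCP nest [97.56  0.44 67.53] underside -21.0 F nest [-2.8 -3.2 14.9] w -6.94449730423233e-05
```

apply_moves:
  linear:
    - [0,0,-5]
    - [0,0,-20]
    - [0,0,-45]
    - [0,0,-75]
    - [0,0,-95]
    - [0,0,-95]
    - [0,0,-95]
    - [0,0,-95]
  rot:
    - [0,0,0]
    - [0,0,0]
    - [0,0,0]
    - [0,0,0]
    - [0,0,0]
    - [0,0,0]
    - [0,0,0]
    - [0,0,0]
  claw: [-1,-1,-1,-1,-1,-1,-1,-1]

```text
time_s: 16.27
position: [0.4891, -0.4015, 0.2277]
tcp_rot: [1.804, -2.06, 0.445]
wrist_force: [0.3, 0.4, 0.2]
grip_width: -0.0002
```

```bash
python3 m4.py; python3 w.py w14 valve_plate trigger_top; python3 r.py w14; python3 s.py s14
cat > q.py <<'E'
from h import *
import pickle
p=pickle.load(open('w14.pkl','rb'));P,c,u,v=cloud(p);L=(P-O)@NR*1000;x,y,z=L.T
B=(x>28)&(x<38)&(abs(y)<20)&(z>34)&(z<78);s=np.polyfit(y[B],x[B],1)
print('plate x',np.median(x[B]),'y',np.percentile(y[B],[1,99]),np.percentile(y[B],[1,99]).mean(),'z',np.percentile(z[B],[1,99]),'slope',np.degrees(s[0]),B.sum())
A=(abs(y)<22)&(x>0)&(x<24)&(z>92)&(z<127);from scipy.optimize import least_squares
f=least_squares(lambda q:np.hypot(x[A]-q[0],y[A]-q[1])-18,[0,0],loss='soft_l1',f_scale=1);print('neck',f.x,A.sum())
T=(np.hypot(x,y)<19)&(z>126)&(z<136);print('top z',np.median(z[T]) if T.sum() else None,T.sum())
for n in('top',):
    q=arm.grab_frame(n)
    for k in('conduit_mid','reducer_mid','nipple_mid'): print(k,[(round(d['score'],2),np.round(d['at'],3).tolist()) for d in arm.search_frame(q,k)[:2]])
E
python3 q.py
```

```text
16.2667 TCP nest [9.7100e+01 5.0000e-02 1.6013e+02] underside 71.6 F nest [-0.3  0.2  0.3] w -0.00023964796264263637
16.3167 [ 0.48877888 -0.40150093  0.22716316] [ 1.80430301 -2.06008985  0.44369556] [-0.584  0.325 -0.246  0.777 -0.436 -2.072]
valve_plate 0.82 [ 0.495  -0.4006  0.0671] [[250. 240.]]
trigger_top 0.81 [ 0.4889 -0.4325  0.1779] [[250. 195.]]
TCP in nest [ 96.9  -0.5 159.5] expected underside z 71.0075775804425
neck in nest [96.85 -0.46] 0
reader z 77.6 y [-29.5  29.9] 0.21 x [ 72.7 124.4] 1759
  edge slope deg 1.39
  edge slope deg -0.69
cap 98.26 0.14 [100.  101.1]
shelf z 0.09 y [-34.6  34.5] -0.03 xmax 38.823062632601534
cheek 1 [18.1 36.3] [-7.  18.6] 25.3 34
cheek -1 [-36.5 -18.1] [-4.7 19.9] 25.0 28
plate x 33.256865438713255 y [-16.41280095  15.22165019] -0.5955753773309951 z [38.09825418 61.64349084] slope 0.32879283707036777 71
neck [0. 0.] 0
top z 130.26617733694 211
conduit_mid [(0.65, [0.44, 0.12, 0.072]), (0.64, [0.499, -0.554, 0.037])]
reducer_mid [(0.49, [0.558, 0.003, 0.02])]
nipple_mid [(0.83, [0.435, 0.12, 0.072])]
```

View pics/w14.png

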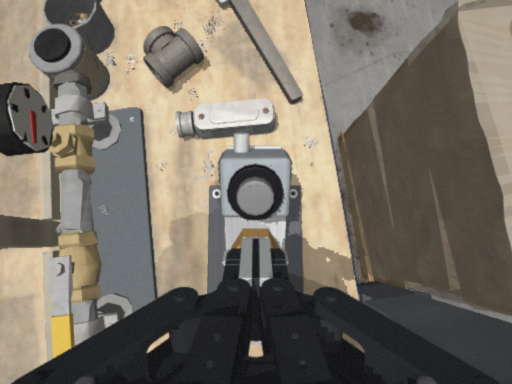

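View pics/s14.png

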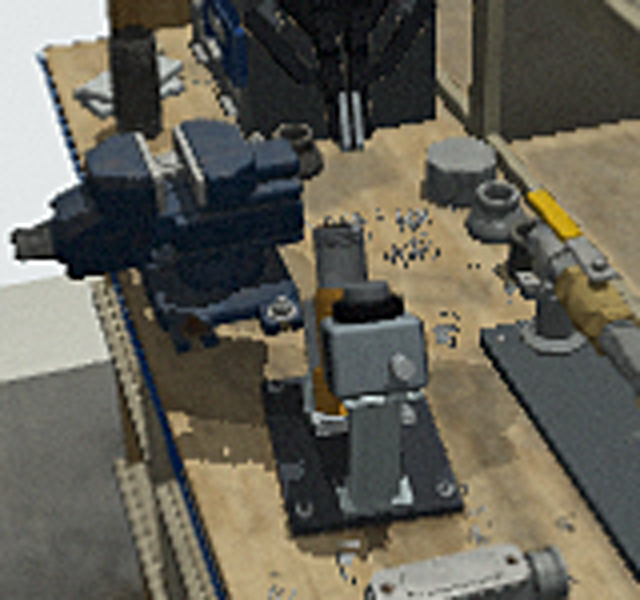

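```bash
python3 -c "
from plant import arm
print(arm.hand_in()); print(arm.observe()['time_s'],arm.observe()['wrist_force'])"
```

```text
the job is handed in; nothing more can be done
None
the job is handed in; nothing more can be done
```

I gripped the valve by its neck, set it in the sloping nest with its data plate facing the reader, and let go. I then pressed the trigger with the closed fingers, backed off and handed the job in at about 16.5 s.

**Last checks:**
- **Seating:** after the press, the wrist camera put the plate 33 mm from the valve's axis, 0.6 mm off the nest's middle plane and about 0.3° off square. The valve's top measured 130.3 mm up the nest axis, against 130 mm when fully home. The neck axis could not be re-measured after the press. Just after letting go it was about 0.2 mm and 0.5 mm off the seat.
- **Trigger:** the force along the button reached about 15 N, against a 4 N spring, over 6.4 mm of fingertip motion from the last reading with no force. I take that as right down, since the joint itself cannot be read. The cap measured back at its starting height afterwards.
- **Bystanders:** the reducer and pipe nipple were found within 2 mm of where they started. For the conduit body, the network's best match landed on the nipple; its second match was within 2 mm of the conduit's start, and the pictures show it unmoved.
- **Robot:** it stood clear of everything, with no wrist force beyond noise.

**What disagreed:**
- The wrist camera placed the station about 2 to 3 mm from where the top and side cameras did. I used the wrist camera, because it agreed with the gripper's own position.
- The closed fingertips met the button about 25 mm later than the stated TCP implied. I therefore lowered in small steps, watching the force.

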